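# Nest the plain dough cutters in their storage box and cover it

### The job

Put the set of four plain round dough cutters (blue grips) away in their storage box: stand the smallest in the middle of the round blue base, then set each next larger one over it, so that all four stand nested and flat on the base. Then put the white cover over the nest, down inside the rim of the base. The fluted cutters with red grips belong to another set: leave them where they are.

Things in the scene. Friction and masses are not known exactly. Their poses are not given: they have to be found in the camera images.
- plain_40_mid (a point): Plain round steel dough cutter, 40 mm outside diameter, open ring standing on its edge (24 mm high, 2 mm wall) with a steel strap bent over it as handle, along x; on the strap's middle a blue grip block, 30 mm long (x), 18 wide (y), 8 tall, its top 44 mm above the lower edge, the highest part: pinch it across the 18 mm. Point: on the axis, half-way up (22 mm above the lower edge); z up.
- plain_62_mid (a point): Plain round steel dough cutter, 62 mm outside diameter, open ring standing on its edge (24 mm high, 2 mm wall) with a steel strap bent over it as handle, along x; on the strap's middle a blue grip block, 30 mm long (x), 18 wide (y), 8 tall, its top 60 mm above the lower edge, the highest part: pinch it across the 18 mm. Point: on the axis, half-way up (30 mm above the lower edge); z up.
- plain_84_mid (a point): Plain round steel dough cutter, 84 mm outside diameter, open ring standing on its edge (24 mm high, 2 mm wall) with a steel strap bent over it as handle, along x; on the strap's middle a blue grip block, 30 mm long (x), 18 wide (y), 8 tall, its top 76 mm above the lower edge, the highest part: pinch it across the 18 mm. Point: on the axis, half-way up (38 mm above the lower edge); z up.
- plain_106_mid (a point): Plain round steel dough cutter, 106 mm outside diameter, open ring standing on its edge (24 mm high, 2 mm wall) with a steel strap bent over it as handle, along x; on the strap's middle a blue grip block, 30 mm long (x), 18 wide (y), 8 tall, its top 92 mm above the lower edge, the highest part: pinch it across the 18 mm. Point: on the axis, half-way up (46 mm above the lower edge); z up.
- fluted_50_mid (a point): Fluted (wavy-edged) steel dough cutter of another set, 50 mm across, loose, 52 mm high, like the plain ones but with a scalloped wall and a red grip block. The point is on its axis, half-way up (26 mm above the lower edge).
- fluted_72_mid (a point): Fluted (wavy-edged) steel dough cutter of another set, 72 mm across, loose, 68 mm high, like the plain ones but with a scalloped wall and a red grip block. The point is on its axis, half-way up (34 mm above the lower edge).
- fluted_94_mid (a point): Fluted (wavy-edged) steel dough cutter of another set, 94 mm across, loose, 84 mm high, like the plain ones but with a scalloped wall and a red grip block. The point is on its axis, half-way up (42 mm above the lower edge).
- box_base: Round blue base of the cutters' storage box, fixed to the table: its inner floor, 6 mm above the underside, is marked with white rings of 40, 62, 84 and 106 mm diameter for the cutters; low rim 150 mm inside, 160 mm outside diameter, its top 20 mm above the underside. Origin: centre of the underside; z up.
- cover_mid (a point): White round cover of the box, loose, open side down: 132 mm outside diameter (134 at the foot), 126 inside, 100 mm high (96 clear inside), on top a round blue knob 30 mm across, its wide part 112 to 124 mm above the lower edge. Stands on the base's floor inside the rim, over the nest. Point: on the axis, half-way up (62 mm above the lower edge); z up.

How it is judged (in metres and radians):
On the way, in this order (a step that is already met when the one before it is completed fails the run):
1. the 40 mm plain cutter stands in the base (z of plain_40_mid in the frame of box_base between 0.024 and 0.032 m and angle between plain_40_mid's own z axis and vertical below 0.08 rad and horizontal distance between plain_40_mid and box_base below 0.03 m), for 0.2 s.
2. the 62 mm plain cutter stands in the base, over the 40 mm one (z of plain_62_mid in the frame of box_base between 0.032 and 0.04 m and angle between plain_62_mid's own z axis and vertical below 0.08 rad and horizontal distance between plain_62_mid and box_base below 0.03 m and horizontal distance between plain_62_mid and plain_40_mid below 0.013 m), for 0.2 s.
3. the 84 mm plain cutter stands in the base, over the 62 mm one (z of plain_84_mid in the frame of box_base between 0.04 and 0.048 m and angle between plain_84_mid's own z axis and vertical below 0.08 rad and horizontal distance between plain_84_mid and box_base below 0.03 m and horizontal distance between plain_84_mid and plain_62_mid below 0.013 m), for 0.2 s.
4. the 106 mm plain cutter stands in the base, over the 84 mm one (z of plain_106_mid in the frame of box_base between 0.048 and 0.056 m and angle between plain_106_mid's own z axis and vertical below 0.08 rad and horizontal distance between plain_106_mid and box_base below 0.03 m and horizontal distance between plain_106_mid and plain_84_mid below 0.013 m), for 0.2 s.
5. the cover stands in the base over the nest (z of cover_mid in the frame of box_base between 0.064 and 0.072 m and angle between cover_mid's own z axis and vertical below 0.06 rad and horizontal distance between cover_mid and box_base below 0.013 m), for 0.2 s.
At the end, for the whole second after the job is handed in: All four plain cutters upright on the base's floor (within 4 mm), within 30 mm of its centre, each within 13 mm of the next smaller one's axis; cover upright over them on the floor (4 mm), within 13 mm of the base's centre; each fluted cutter within 20 mm of its start (all of step 1 and all of step 2 and all of step 3 and all of step 4 and all of step 5 and distance of each of fluted_50_mid, fluted_72_mid, fluted_94_mid from where it was at the start of the episode below 0.02 m); the robot touches nothing.
It fails at once if the 50 mm fluted cutter is moved more than 20 mm (distance of fluted_50_mid from where it was at the start of the episode above 0.02 m).
It fails at once if the 72 mm fluted cutter is moved more than 20 mm (distance of fluted_72_mid from where it was at the start of the episode above 0.02 m).
It fails at once if the 94 mm fluted cutter is moved more than 20 mm (distance of fluted_94_mid from where it was at the start of the episode above 0.02 m).
It also fails if it takes over 144 s, if anything falls off the work surface, if the arm or the gripper's body presses on something with over 40 N, if the wrist force passes 120 N, or if a joint passes its speed limit or range.

### The arm

A 6-joint arm with a two-finger parallel gripper is mounted at the origin on a cart in front of the work surface, level with it; the furniture and walls round the work are solid. World frame = base frame: x ahead of the robot, y to its left, z up, the work surface at z = 0. Lengths are in mm, angles in rad, forces in N, time in s.
With the tool pointing down it reaches from about 375 to 925 mm from the base axis. Payload 5.7 kg.
Tool frame: the origin (TCP) lies at the very end of the fingers, on their centre line; the grasp point (between the pads) lies 19 mm behind it; z points along the fingers, y is the direction in which the jaws open and shut (so a half turn about z gives the same grasp; the last joint's range is limited). The gripper opens to 85 mm and grips with 20 to 120 N. Pads are 22 mm wide; open, the fingers measure 114 mm over their backs; the gripper's body (76 mm by 85 mm) begins 54 mm behind the grasp point. The pads swing forward as they close: fully open they stand 13 mm farther back than shut.
Start: joints at [-1.281, 0.359, 1.51, -0, 1.272, -0.115], TCP at [236.282, -551.48, 198.567] pointing down, gripper open.
Joint ranges: [-2.97, 2.97], [-1.01, 2.36], [0.21, 2.38], [-0.96, 4.11], [0.2, 2.71], [-2.98, 2.98]. Speed limits (rad/s): [2.39, 2.39, 3.14, 3.14, 3.14, 3.14].

### API

Orientations are given as a 3x3 rotation matrix whose columns are the frame's x, y, z axes.
In Python, from workcell import env gives the robot as it stands.
- The arm moves only by the tool arm_command, never from a script. Its argument "increments" is a list of rows, each an object of numbers: "tx", "ty", "tz": the shift along the tool's x, y, z in mm; "wx", "wy", "wz": the turn, a rotation vector about the tool's x, y, z in rad. A call has exactly 10 rows; each row is the pose to reach, as a shift and turn from the pose measured when the call began, along the tool's axes at that moment; what a row does not reach only later rows make up. A row lasts 1/12 s, in which the tool goes at most 41.7 mm and 7.16 degrees, less where a joint would pass 70% of its speed; a pose out of reach is approached as far as the arm can. A call with a gripper value outside its range is refused whole. "hand" is the opening in per cent of the stroke, from 0 (shut) to 100 (fully open), set as the call begins (left out, the last holds). The fingers move at their own pace and stop on an object; "squeeze" is the grip in N (left out, the last holds). Time passes only in rows, so rows that repeat a pose let the fingers close, or fill a call up. It gives the time, the measured TCP pose, the force and the opening at its end, in the units of the state.
- env.read_state(): the state, without advancing time (a new reading comes with each control period).
- env.camera(name): name is "scene" or "top"; returns (picture, depth): 400x640x3 uint8, red, green, blue; 400x640 float32, mm along the optical axis (not along the pixel's ray), 0 where there is no reading.
- env.get_calibration(name): a dict with "fovy" (degrees; the focal length in pixels is half the picture's height over the tangent of half this angle, whatever the lens; pixels are square), "cx", "cy" (the principal point, pixels), "xyz" and "attitude" of the camera in the world. Camera axes: x right, y up, looking along -z (the intrinsics and any distortion apply to the point x, -y, -z); pixel columns grow to the right and rows downward; lengths in mm; the calibration is good to about 2 mm. A picture is of the moment at which its call begins. get_calibration takes no time and is no camera call.
- env.sign_off(): hands the job in, once; it reports no verdict.
The state is a dict: "time_s": time; "joint_pos": joint angles; "joint_vel": joint speeds; "joint_torque": joint torques, N m; "eef_pos": TCP position; "tcp_rot": TCP orientation; "ft_force": force on the tool from outside, world axes, zero at the start; "wrist_torque": the same for the moment, N m; "gripper_width": opening from 0.0 (shut) to 1.0 (fully open).
Only numpy, scipy, OpenCV 4.12 (cv2) and the standard library are available. Lean on these libraries where they do the work, as an engineer would, in place of code of your own. Each camera call takes 0.05 s, during which the arm holds its last target. There are 200 camera calls.

## Working session

There is one attempt and no reset: what is moved stays moved. The work goes in short steps, Python scripts to look and compute and a tool call to move; the robot and the scene stay as the last step left them, time stands still between calls to the robot, and variables do not carry over. Pictures are saved under pics/ and viewed, about 12 in all and at most 16, crops included, and the job is handed in when it is done.

Besides the shell and the picture viewer there is one more tool, called after ">>>" as name(argument=value, ...), one argument or row to a line, values as JSON. arm_command: Moves the arm, as the interface text tells. Its arguments: {"type":"object","properties":{"increments":{"type":"array","items":{"type":"object","properties":{"tx":{"type":"number"},"ty":{"type":"number"},"tz":{"type":"number"},"wx":{"type":"number"},"wy":{"type":"number"},"wz":{"type":"number"}}}},"hand":{"type":"number"},"squeeze":{"type":"number"}},"required":["increments"]}

```bash
ls; mkdir -p pics; python3 - <<'E'
from workcell import env
import cv2,numpy as np
s=env.read_state();print({k:np.round(v,3).tolist() for k,v in s.items()})
for n in("scene","top"):
    p,d=env.camera(n);cv2.imwrite(f'pics/{n}0.png',p[...,::-1]);np.savez(f'pics/{n}0.npz',p=p,d=d)
    c=env.get_calibration(n);print(n,{k:np.array(v).tolist() if not isinstance(v,str) else v for k,v in c.items()},(d==0).mean())
E
```

```text
pics
{'time_s': 0.0, 'joint_pos': [-1.281, 0.36, 1.511, -0.0, 1.272, -0.115], 'joint_vel': [0.001, 0.001, 0.0, 0.001, -0.001, 0.0], 'joint_torque': [-0.0, -52.762, -27.862, -0.0, 0.013, 0.0], 'eef_pos': [236.07, -550.824, 197.754], 'tcp_rot': [[0.919, 0.394, -0.001], [0.394, -0.919, 0.002], [0.0, -0.002, -1.0]], 'ft_force': [0.692, 0.519, 0.957], 'wrist_torque': [-0.004, 0.001, 0.012], 'gripper_width': 1.0}
scene {'fovy': 55.765845024849206, 'cx': 314.36808988297685, 'cy': 204.11946162430618, 'xyz': [165.75002695859266, 489.29429954207194, 769.9186859012999], 'attitude': [[-0.7720270270983546, 0.4833841640610877, -0.4126911912854938], [-0.6355761587037158, -0.5828974063938799, 0.5062346887627486], [0.004149206804391225, 0.6531235438676601, 0.7572400019337613]]} 0.00441015625
top {'fovy': 55.5017327160692, 'cx': 323.35909928251976, 'cy': 198.48319875815613, 'xyz': [505.54994013117306, 13.298192751795716, 1243.5645071984454], 'attitude': [[-0.0026068176203373435, 0.998937520320277, -0.046011248605859506], [-0.9999966002191355, -0.0026069856764433697, 5.6354710433834336e-05], [-6.365583137163938e-05, 0.046011239084149065, 0.9989409200878079]]} 0.00396484375
```

View pics/top0.png

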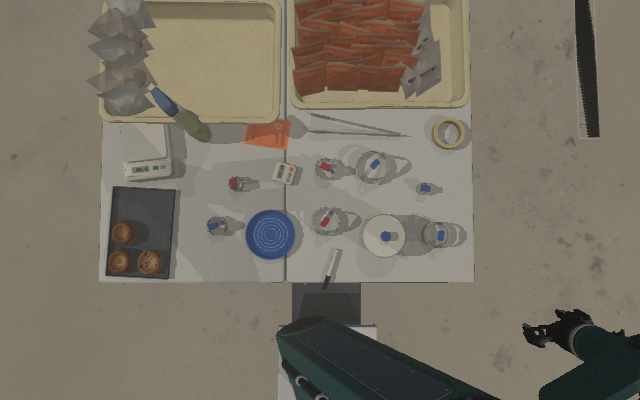

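View pics/scene0.png

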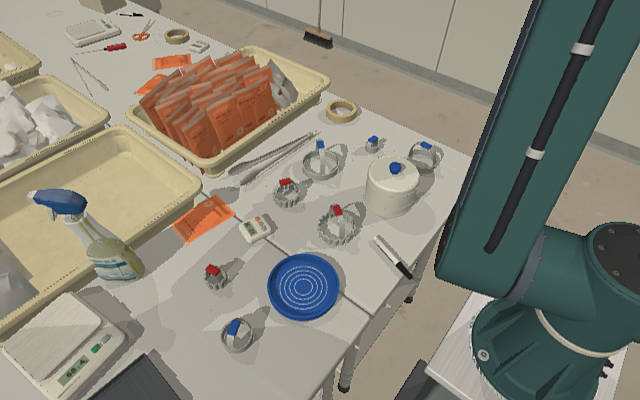

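Top view: base at (270,234), cover at (385,236). The blue grips are at (218,226), (375,163), (425,188) and (440,235), and the red grips at (235,184), (326,167) and (326,220). The scene view shows the same layout with nothing hidden.

```bash
cat > h.py <<'E'
import numpy as np,cv2
from workcell import env
from scipy.spatial.transform import Rotation as Ro
def world(n,d):
    c=env.get_calibration(n);f=200/np.tan(np.radians(c['fovy']/2))
    v,u=np.mgrid[:400,:640]
    P=np.stack([(u-c['cx'])/f*d,-(v-c['cy'])/f*d,-d],-1)
    return P@np.array(c['attitude']).T+np.array(c['xyz'])
def grab(n,name=None):
    p,d=env.camera(n)
    if name: cv2.imwrite(f'pics/{name}.png',p[...,::-1])
    return p,d
def blobs(n,p,d,amin=15):
    W=world(n,d);hsv=cv2.cvtColor(p,cv2.COLOR_RGB2HSV);out=[]
    for col,ms in(('blue',[(100,125)]),('red',[(0,6),(172,180)])):
        m=sum(((hsv[...,0]>=a)&(hsv[...,0]<=b)&(hsv[...,1]>130)&(hsv[...,2]>60)).astype(np.uint8) for a,b in ms)
        k,L,st,ce=cv2.connectedComponentsWithStats(m)
        for i in range(1,k):
            if st[i,4]<amin: continue
            Q=W[(L==i)&(d>0)]
            if len(Q)==0 or not(250<np.median(Q[:,0])<750 and abs(np.median(Q[:,1]))<600):continue
            zt=np.percentile(Q[:,2],90);T=Q[Q[:,2]>zt-4]
            r=cv2.minAreaRect((T[:,:2]).astype(np.float32))
            ang=np.radians(r[2]);w,h=r[1]
            if h>w: ang+=np.pi/2
            e=np.linalg.eigh(np.cov(T[:,:2].T))[1][:,1] if len(T)>2 else [1,0]
            out.append((col,st[i,4],np.round(ce[i]).astype(int),np.round(r[0],1),round(zt,1),np.round(T.mean(0),1),np.round(r[1],0),round((ang+np.pi/2)%np.pi-np.pi/2,2),round((np.arctan2(e[1],e[0])+np.pi/2)%np.pi-np.pi/2,2)))
    return out
def inc(x,y,z,yaw):
    s=env.read_state();R=np.array(s['tcp_rot'])
    T=np.array([[np.cos(yaw),np.sin(yaw),0],[np.sin(yaw),-np.cos(yaw),0],[0,0,-1]])
    t=R.T@(np.array([x,y,z])-np.array(s['eef_pos']))
    print('inc',(x,y,z,round(yaw,3)),np.round(t,1),np.round(Ro.from_matrix(R.T@T).as_rotvec(),3))
def st():
    s=env.read_state();R=np.array(s['tcp_rot']);print(round(s['time_s'],2),np.round(s['eef_pos'],1),'yaw',round(np.arctan2(R[1,0],R[0,0]),3),'F',np.round(s['ft_force'],1),'w',round(s['gripper_width'],3),'q',np.round(s['joint_pos'],2))
E
python3 - <<'E'
from h import *
for n in('scene','top'):
    z=np.load(f'pics/{n}0.npz');print(n)
    for b in blobs(n,z['p'],z['d']):print(*b)
    W=world(n,z['d']);hsv=cv2.cvtColor(z['p'],cv2.COLOR_RGB2HSV)
    m=(W[...,2]>95)&(W[...,2]<106)&(hsv[...,1]<60)&(W[...,0]<540)&(W[...,0]>350)&(abs(W[...,1]+185)<90)
    T=W[m];print('cover',len(T),cv2.minEnclosingCircle(T[:,:2].astype(np.float32)),T.mean(0))
E
```

```text
scene
blue 38 [373 139] [ 593.1 -307.2] 44.8 [ 592.6 -307.8   43. ] [27. 14.] 1.32 1.36
blue 43 [320 144] [ 662.5 -142.5] 92.3 [ 663.  -142.7   90.7] [15. 29.] -0.74 -0.76
blue 47 [425 145] [ 444.5 -346.4] 76.5 [ 444.5 -345.8   74.9] [18. 26.] -0.12 0.14
blue 105 [395 167] [ 444.9 -169.4] 122.9 [ 444.  -168.3  121.7] [25. 30.] -1.04 -0.81
blue 2924 [303 287] [445.8 184.3] 18.4 [444.6 187.9  18.6] [158. 160.] -0.6 -0.83
blue 186 [303 286] [447.  182.9] 6.4 [447.3 183.1   5. ] [36. 33.] 0.74 0.9
blue 127 [233 327] [475. 357.] 60.3 [474.5 357.1  58.8] [16. 29.] -1.13 -1.12
red 64 [285 181] [658.3   7.2] 68.1 [658.2   7.1  66.8] [28. 17.] 1.01 1.08
red 72 [337 210] [487.1   8.7] 84.6 [486.7   9.1  82.8] [16. 33.] -0.56 -0.66
red 102 [212 270] [610.1 296. ] 52.2 [609.8 296.5  50.7] [30. 17.] 0.12 0.18
cover 1302 ((443.9557800292969, -168.9208221435547), 64.819091796875) [ 441.38560747 -164.25792725   98.75275234]
top
blue 19 [271 223] [483.3 188.1] 10.0 [482.3 188.1   8.2] [35.  7.] 1.57 1.54
blue 95 [271 235] [445.  179.7] 9.5 [444.1 182.4   7.8] [38. 53.] -0.47 -0.41
blue 19 [271 245] [413.6 182.7] 11.0 [413.9 180.6   9.3] [ 7. 32.] -1.45 -1.46
blue 65 [270 251] [394.5 188.7] 9.9 [393.5 185.9   8.3] [24. 71.] -1.46 -1.49
red 41 [325 166] [660.5   7.9] 71.6 [660.5   7.3  70.1] [25. 14.] 1.12 1.15
red 38 [233 182] [612.8 296.7] 55.3 [612.5 296.6  53.7] [26. 12.] 0.09 0.09
red 40 [324 222] [488.5  10.2] 87.3 [488.4  10.   86. ] [13. 25.] -0.59 -0.66
cover 1350 ((446.2448425292969, -169.52139282226562), 65.33304595947266) [ 446.12306683 -168.48492545  100.29083965]
```

```bash
python3 - <<'E'
from h import *
for n in('scene','top'):
    z=np.load(f'pics/{n}0.npz');W=world(n,z['d']);p=z['p'].astype(int)
    for nm,x,y,zt in(('40',593,-307.5,44),('84',444.5,-346,76),('106',662.7,-142.6,92),('62',475,357,60)):
        m=(np.hypot(W[...,0]-x,W[...,1]-y)<28)&(abs(W[...,2]-zt)<8)&(p[...,2]-p[...,0]>25)
        T=W[m];Q=T[:,:2]-T[:,:2].mean(0);e=np.linalg.eigh(np.cov(Q.T));v=e[1][:,1]
        print(n,nm,m.sum(),T.mean(0).round(1),np.sqrt(e[0]).round(1),round(np.arctan2(v[1],v[0]),2))
a=cv2.imread('pics/scene0.png')[120:190,350:470];b=cv2.imread('pics/top0.png')[205:265,380:480]
cv2.imwrite('pics/c84.png',np.hstack([cv2.resize(a,(700,408)),]))
inc(593,-307.5,120,1.36)
E
```

```text
scene 40 43 [ 592.2 -307.2   42.1] [4.9 8.3] 1.29
scene 84 55 [ 444.1 -345.4   74.2] [5.8 8.8] 3.06
scene 106 47 [ 663.  -143.5   90.4] [5.2 8.7] 2.34
scene 62 133 [474.3 357.2  58.6] [4.9 8.7] 1.99
top 40 48 [ 594.4 -308.1   44.3] [4.9 8.3] 1.38
top 84 54 [ 446.5 -345.    76. ] [5.1 7.9] 3.1
top 106 49 [ 664.1 -142.8   92.5] [4.7 8.3] 2.43
top 62 51 [476.6 357.8  61.2] [4.9 8.4] 1.97
inc (593, -307.5, 120, 1.36) [423.9 -83.   78.1] [-0.001 -0.001 -0.955]
```

View pics/c84.png

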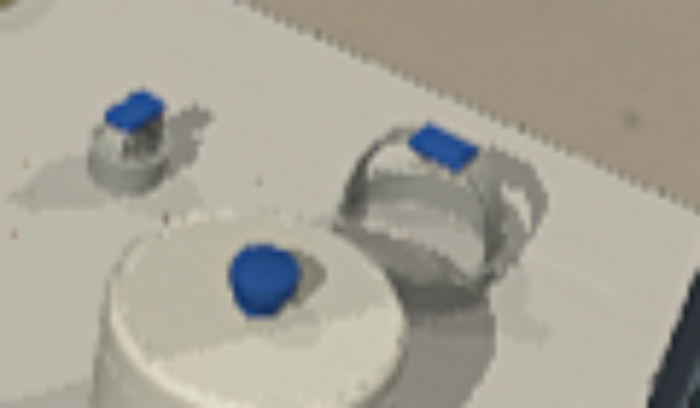

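The crop shows the 84 mm cutter with its grip running nearly along world x, and the 40 mm cutter behind it. I'll start the approach to the 40 mm one.

>>> arm_command(
  hand=60,
  squeeze=40,
  increments=[
    {"tx": 40,"ty": -8,"wz": -0.1},
    {"tx": 80,"ty": -16,"wz": -0.2},
    {"tx": 120,"ty": -24,"wz": -0.3},
    {"tx": 160,"ty": -32,"wz": -0.4},
    {"tx": 200,"ty": -40,"wz": -0.5},
    {"tx": 240,"ty": -48,"wz": -0.6},
    {"tx": 280,"ty": -56,"wz": -0.7},
    {"tx": 320,"ty": -64,"tz": 20,"wz": -0.8},
    {"tx": 360,"ty": -72,"tz": 40,"wz": -0.9},
    {"tx": 400,"ty": -80,"tz": 60,"wz": -0.95},
  ],
)

```text
invalid input
```

```bash
python3 -c "
from h import *
st();inc(593.5,-307.7,27,1.35)"
```

```text
0.1 [ 236.1 -550.9  197.8] yaw 0.405 F [-0.7 -1.   0.2] w 0.997 q [-1.28  0.36  1.51 -0.    1.27 -0.12]
inc (593.5, -307.7, 27, 1.35) [424.2 -82.4 171.1] [-0.001 -0.001 -0.945]
```

>>> arm_command(
  hand=60,
  squeeze=40,
  increments=[
    {"tx": 40,"ty": -8,"tz": 0,"wx": 0,"wy": 0,"wz": -0.1},
    {"tx": 80,"ty": -16,"tz": 0,"wx": 0,"wy": 0,"wz": -0.2},
    {"tx": 120,"ty": -24,"tz": 0,"wx": 0,"wy": 0,"wz": -0.3},
    {"tx": 160,"ty": -32,"tz": 0,"wx": 0,"wy": 0,"wz": -0.4},
    {"tx": 200,"ty": -40,"tz": 0,"wx": 0,"wy": 0,"wz": -0.5},
    {"tx": 240,"ty": -48,"tz": 0,"wx": 0,"wy": 0,"wz": -0.6},
    {"tx": 280,"ty": -56,"tz": 0,"wx": 0,"wy": 0,"wz": -0.7},
    {"tx": 320,"ty": -64,"tz": 20,"wx": 0,"wy": 0,"wz": -0.8},
    {"tx": 360,"ty": -72,"tz": 40,"wx": 0,"wy": 0,"wz": -0.9},
    {"tx": 400,"ty": -80,"tz": 60,"wx": 0,"wy": 0,"wz": -0.95},
  ],
)

```text
time_s: 0.93
eef_pos: [565.3, -324.0, 142.4]
tcp_rot: [[0.209, 0.978, -0.0], [0.978, -0.209, 0.001], [0.001, -0.0, -1.0]]
ft_force: [-0.4, -0.8, 0.1]
gripper_width: 0.595
```

```bash
python3 -c "
from h import *
st();inc(593.5,-307.7,27,1.35)"
```

```text
0.93 [ 565.3 -324.   142.4] yaw 1.36 F [-0.4 -0.8  0.1] w 0.595 q [-0.63  0.48  1.45  0.    1.21 -0.42]
inc (593.5, -307.7, 27, 1.35) [ 21.7  24.2 115.4] [-0.    -0.001  0.01 ]
```

>>> arm_command(
  increments=[
    {"tx": 22,"ty": 24,"tz": 10,"wx": 0,"wy": 0,"wz": 0.01},
    {"tx": 22,"ty": 24,"tz": 35,"wx": 0,"wy": 0,"wz": 0.01},
    {"tx": 22,"ty": 24,"tz": 60,"wx": 0,"wy": 0,"wz": 0.01},
    {"tx": 22,"ty": 24,"tz": 80,"wx": 0,"wy": 0,"wz": 0.01},
    {"tx": 22,"ty": 24,"tz": 95,"wx": 0,"wy": 0,"wz": 0.01},
    {"tx": 22,"ty": 24,"tz": 105,"wx": 0,"wy": 0,"wz": 0.01},
    {"tx": 22,"ty": 24,"tz": 112,"wx": 0,"wy": 0,"wz": 0.01},
    {"tx": 22,"ty": 24,"tz": 115,"wx": 0,"wy": 0,"wz": 0.01},
    {"tx": 22,"ty": 24,"tz": 115,"wx": 0,"wy": 0,"wz": 0.01},
    {"tx": 22,"ty": 24,"tz": 115,"wx": 0,"wy": 0,"wz": 0.01},
  ],
)

```text
time_s: 1.77
eef_pos: [593.8, -307.8, 28.1]
tcp_rot: [[0.219, 0.976, 0.001], [0.976, -0.219, 0.001], [0.001, 0.001, -1.0]]
ft_force: [0.5, 0.9, 0.2]
gripper_width: 0.601
```

>>> arm_command(
  hand=0,
  increments=[
    {"tx": 0,"ty": 0,"tz": 0,"wx": 0,"wy": 0,"wz": 0},
    {"tx": 0,"ty": 0,"tz": 0,"wx": 0,"wy": 0,"wz": 0},
    {"tx": 0,"ty": 0,"tz": 0,"wx": 0,"wy": 0,"wz": 0},
    {"tx": 0,"ty": 0,"tz": 0,"wx": 0,"wy": 0,"wz": 0},
    {"tx": 0,"ty": 0,"tz": 0,"wx": 0,"wy": 0,"wz": 0},
    {"tx": 0,"ty": 0,"tz": 0,"wx": 0,"wy": 0,"wz": 0},
    {"tx": 0,"ty": 0,"tz": 0,"wx": 0,"wy": 0,"wz": 0},
    {"tx": 0,"ty": 0,"tz": 0,"wx": 0,"wy": 0,"wz": 0},
    {"tx": 0,"ty": 0,"tz": 0,"wx": 0,"wy": 0,"wz": 0},
    {"tx": 0,"ty": 0,"tz": 0,"wx": 0,"wy": 0,"wz": 0},
  ],
)

```text
time_s: 2.6
eef_pos: [593.9, -307.9, 28.1]
tcp_rot: [[0.219, 0.976, 0.001], [0.976, -0.219, 0.001], [0.001, 0.001, -1.0]]
ft_force: [0.4, 0.1, 0.8]
gripper_width: 0.003
```

```bash
python3 -c "
from h import *
st();inc(446,184,150,1.4);inc(593,-307,220,1.35)"
```

```text
2.6 [ 593.9 -307.9   28.1] yaw 1.35 F [0.4 0.1 0.8] w 0.003 q [-0.58  0.63  1.51  0.    1.   -0.36]
inc (446, 184, 150, 1.4) [ 447.6 -251.9 -121.7] [ 0.001 -0.001 -0.05 ]
inc (593, -307, 220, 1.35) [   0.8   -0.9 -191.9] [ 0.001 -0.001 -0.   ]
```

```bash
python3 -c "
from h import *
p,d=grab('scene')
for b in blobs('scene',p,d):print(*b)
cv2.imwrite('pics/c1.png',cv2.resize(p[90:210,280:480,::-1],(800,480),interpolation=2))"
```

```text
blue 38 [373 139] [ 592. -307.] 44.1 [ 592.4 -306.9   42.8] [29. 14.] 1.34 1.31
blue 43 [320 144] [ 663.3 -143.6] 92.1 [ 662.8 -143.1   90.6] [15. 28.] -0.72 -0.71
blue 31 [424 144] [ 370.9 -133.2] 76.1 [ 439.2 -315.1   99.3] [ 18. 472.] -1.21 -1.23
blue 105 [395 167] [ 445.3 -170. ] 123.1 [ 444.4 -168.4  121.9] [25. 30.] -1.01 -1.49
blue 2924 [303 287] [446.4 184.2] 18.5 [445.1 187.6  18.6] [158. 160.] -1.21 -0.87
blue 186 [303 286] [446.5 183.1] 6.8 [447. 183.   5.] [35. 36.] -0.19 1.01
blue 128 [233 327] [474.8 357. ] 60.4 [474.5 357.3  58.9] [17. 29.] -1.16 -1.16
red 63 [285 181] [658.3   6.9] 68.3 [657.7   7.2  66.7] [28. 19.] 0.93 1.16
red 73 [337 210] [487.4   8.9] 83.7 [487.1   9.2  82.5] [16. 28.] -0.64 -0.63
red 102 [212 270] [610.3 295.7] 52.1 [609.4 296.3  50.6] [29. 19.] 0.07 0.16
```

View pics/c1.png

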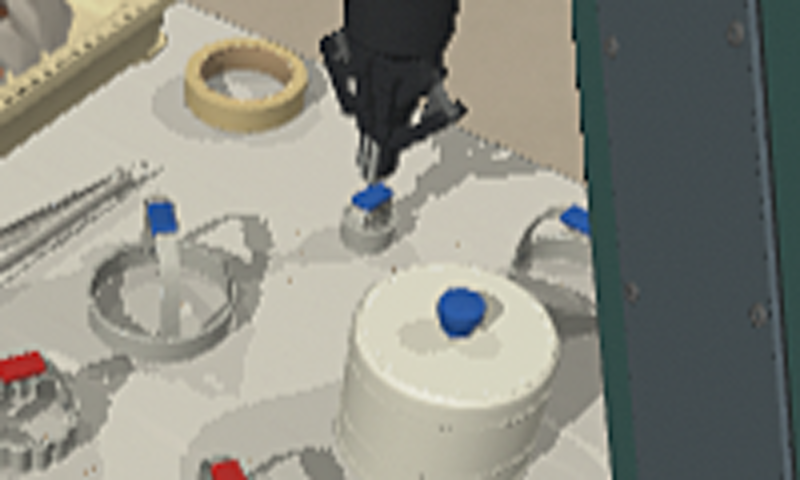

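The crop shows the 40 mm cutter still standing untouched, with the shut fingertips at about (374,134), just above or behind its grip. I'll find the tips by depth.

```bash
python3 -c "
from h import *
for n,(r0,r1,c0,c1) in (('scene',(95,142,355,400)),('top',(150,230,380,470))):
    p,d=grab(n);W=world(n,d);m=(p.max(-1)<110)
    w=np.zeros_like(m);w[r0:r1,c0:c1]=1
    m=m&w&(W[...,2]>30)&(np.hypot(W[...,0]-594,W[...,1]+308)<120)
    Q=W[m];o=np.argsort(Q[:,2])[:25];print(n,len(Q));print(Q[o][::3].round(0).tolist());print(np.percentile(Q,[5,50,95],axis=0).round(0).tolist())
    for lo in range(30,170,15):
        T=Q[(Q[:,2]>lo)&(Q[:,2]<=lo+15)]
        if len(T):print(lo,len(T),T.min(0).round(0),T.max(0).round(0))
cv2.imwrite('pics/t1.png',cv2.resize(p[140:270,330:490,::-1],(640,520),interpolation=2))
"
```

```text
scene 896
[[585.0, -322.0, 32.0], [584.0, -314.0, 38.0], [586.0, -301.0, 64.0], [592.0, -293.0, 69.0], [594.0, -296.0, 70.0], [595.0, -297.0, 73.0], [578.0, -307.0, 75.0], [582.0, -297.0, 75.0], [588.0, -301.0, 77.0]]
[[544.0, -311.0, 88.0], [580.0, -293.0, 154.0], [636.0, -272.0, 209.0]]
30 6 [ 583. -322.   32.] [ 586. -307.   43.]
60 13 [ 578. -307.   64.] [ 607. -293.   75.]
75 29 [ 577. -310.   75.] [ 604. -296.   89.]
90 26 [ 579. -302.   90.] [ 606. -293.  105.]
105 92 [ 558. -314.  105.] [ 632. -286.  120.]
120 97 [ 545. -322.  120.] [ 646. -282.  135.]
135 138 [ 531. -315.  135.] [ 652. -281.  150.]
150 167 [ 529. -325.  150.] [ 650. -281.  165.]
165 92 [ 550. -306.  165.] [ 630. -286.  180.]
top 1764
[[587.0, -299.0, 42.0], [595.0, -296.0, 68.0], [585.0, -297.0, 76.0], [590.0, -295.0, 82.0], [602.0, -298.0, 85.0], [596.0, -296.0, 92.0], [589.0, -292.0, 106.0], [570.0, -290.0, 111.0], [576.0, -290.0, 113.0]]
[[543.0, -295.0, 171.0], [585.0, -253.0, 472.0], [636.0, -207.0, 541.0]]
30 2 [ 587. -302.   42.] [ 587. -299.   43.]
60 4 [ 582. -298.   67.] [ 598. -295.   71.]
75 8 [ 581. -300.   76.] [ 602. -295.   85.]
90 4 [ 586. -296.   91.] [ 599. -293.  102.]
105 11 [ 567. -298.  106.] [ 589. -288.  119.]
120 17 [ 552. -304.  121.] [ 637. -285.  135.]
135 15 [ 557. -319.  135.] [ 652. -286.  150.]
150 27 [ 637. -323.  151.] [ 655. -305.  160.]
165 1 [ 635. -307.  168.] [ 635. -307.  168.]
```

View pics/t1.png

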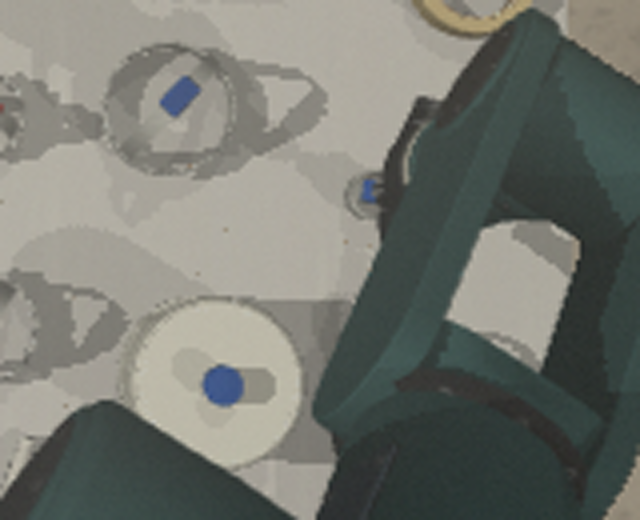

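```bash
python3 -c "
from h import *
p,d=grab('scene');W=world('scene',d)
for r in range(122,148):
    print(r,' '.join('%3d/%3d'%(W[r,c,2],p[r,c].max()) for c in range(364,382)))
"
```

```text
122  -2/202   0/202   4/202  -2/205   0/209 100/161 104/ 25 106/ 37 108/ 34 106/ 40 112/ 45 117/ 45 115/ 45 118/ 34 112/ 39 114/ 47 112/ 45 114/ 43
123  -4/201  -1/202  -2/202   0/203  -1/210   0/216  98/ 45 103/ 64 103/ 44 107/ 41 108/ 47 111/ 45 112/ 42 112/ 32 113/ 48 115/ 46 120/ 46 124/ 46
124  -1/201  -3/203   0/201  -2/203   0/208   1/211  91/ 58  97/126  97/ 72 104/ 35 108/ 42 108/ 46 109/ 39 110/ 35 107/ 49 116/ 44 119/ 46 123/ 43
125   1/202   0/201  -3/202   0/202   2/209   0/208  87/ 49  96/158  97/ 80 100/104 104/ 40 102/ 40 104/ 32 104/ 45 111/ 45 112/ 43 115/ 43 117/ 38
126   2/201   0/201   0/200  -4/203   0/207  -1/190  83/ 63  90/153  96/ 70  95/163 100/ 82  99/ 41 103/ 37 102/ 45 111/ 42 113/ 37 112/ 36 115/ 36
127   0/202  -1/202  -1/203  -1/204   0/205   0/157  83/ 73  88/141  89/ 67  93/161  93/115  94/ 39  95/ 42  97/ 33 106/ 31 109/ 41 769/ 93 114/146
128   0/201   0/202   0/202   0/204   1/206   0/144  79/ 98  84/115  89/ 67  91/159  90/ 96  91/ 36  92/ 40  93/ 31  89/ 29 105/ 67   0/183   0/221
129  -1/202  -1/201   0/201  -1/205   0/204  -2/107  79/119  82/
[... 2047 characters left out ...]
/190  32/195  33/203  36/164  38/123   9/101  10/100  12/ 77  16/ 74  16/ 97  23/164  -1/154  -1/148   0/146
144  -3/204  -2/186  22/164  26/174  28/179  29/184  31/194  32/114   6/143   1/ 94   7/ 94  10/ 93   9/ 92  12/119  24/158  25/164   0/147   0/149
145   2/204  -1/168  24/165  21/174  27/167  27/178  26/188   1/ 96   0/107   1/101   5/113   6/ 92   6/ 91  10/148  22/170   0/151  -3/148  -2/149
146   0/197  -1/143  18/148  24/170  24/165  22/180  27/158   0/108  -1/127  -2/110  -1/130   1/122   2/126  20/149  22/156  -1/150  -3/149  -2/147
147  -1/181   7/129  14/142  20/150  19/161  25/179  24/168  24/141   0/160  -1/139  -3/133  21/149  23/163  24/150  19/111  -1/152  -1/147  -2/144
```

```bash
python3 -c "
from h import *
p,d=grab('scene');W=world('scene',d)
T=np.array([W[r,c] for r in range(130,136) for c in range(369,380) if 60<=W[r,c,2]<85])
print(T.min(0),T.max(0),T.mean(0))
R=np.array(env.read_state()['tcp_rot']);L=(T-np.array(env.read_state()['eef_pos']))@R
print('tool frame',np.round(L.min(0)),np.round(L.max(0)),np.percentile(L,[10,50,90],axis=0).round(1))"
```

```text
[ 576.3152647  -310.58447856   61.63250989] [ 607.34780133 -294.50795256   84.50879767] [ 587.25150669 -299.65618016   74.49470907]
tool frame [ -6. -18. -56.] [ 14.  13. -34.] [[ -1.6 -15.8 -54.6]
 [  7.9  -9.1 -46.5]
 [ 11.8   1.3 -37. ]]
```

Depth puts the shut fingertips at z ≈ 61, while the reported TCP is 28. So reported height reads about 33 mm low, and xy agrees within about 3 mm. I'll reopen, descend by that difference and watch the force.

>>> arm_command(
  hand=60,
  increments=[
    {"tx": 0,"ty": 0,"tz": 0,"wx": 0,"wy": 0,"wz": 0},
    {"tx": 0,"ty": 0,"tz": 0,"wx": 0,"wy": 0,"wz": 0},
    {"tx": 0,"ty": 0,"tz": 0,"wx": 0,"wy": 0,"wz": 0},
    {"tx": 0,"ty": 0,"tz": 0,"wx": 0,"wy": 0,"wz": 0},
    {"tx": 0,"ty": 0,"tz": 0,"wx": 0,"wy": 0,"wz": 0},
    {"tx": 0,"ty": 0,"tz": 7,"wx": 0,"wy": 0,"wz": 0},
    {"tx": 0,"ty": 0,"tz": 14,"wx": 0,"wy": 0,"wz": 0},
    {"tx": 0,"ty": 0,"tz": 20,"wx": 0,"wy": 0,"wz": 0},
    {"tx": 0,"ty": 0,"tz": 25,"wx": 0,"wy": 0,"wz": 0},
    {"tx": 0,"ty": 0,"tz": 25,"wx": 0,"wy": 0,"wz": 0},
  ],
)

```text
time_s: 3.68
eef_pos: [592.7, -307.1, 1.3]
tcp_rot: [[0.219, 0.976, -0.002], [0.976, -0.219, 0.002], [0.002, -0.002, -1.0]]
ft_force: [0.2, 0.5, 0.2]
gripper_width: 0.606
```

```bash
python3 -c "
from h import *
st();p,d=grab('scene');W=world('scene',d)
cv2.imwrite('pics/c2.png',cv2.resize(p[100:170,320:440,::-1],(720,420),interpolation=2))
s=env.read_state();L=(W-np.array(s['eef_pos']))@np.array(s['tcp_rot'])
m=(abs(L[...,0])<20)&(abs(L[...,1])<70)&(L[...,2]<5)&(L[...,2]>-70)&(W[...,2]>15)
m[:,:330]=0;m[:,430:]=0
for lo in range(-70,5,5):
    q=L[m&(L[...,2]>lo)&(L[...,2]<=lo+5)]
    if len(q):print(lo,len(q),q.min(0).round(),q.max(0).round())
"
```

```text
3.68 [ 592.7 -307.1    1.3] yaw 1.35 F [0.2 0.5 0.2] w 0.606 q [-0.58  0.66  1.52  0.    0.96 -0.36]
-70 16 [-10. -42. -69.] [ 12.  30. -66.]
-65 20 [-10. -42. -65.] [ 12.  37. -60.]
-60 20 [-11. -42. -60.] [ 12.  36. -55.]
-55 20 [-11. -43. -55.] [ 11.  38. -50.]
-50 21 [ -7. -42. -50.] [ 13.  28. -45.]
-45 34 [-14. -39. -44.] [ 11.  37. -40.]
-40 41 [-18. -35. -40.] [ 13.  32. -35.]
-35 8 [ -5.  -8. -35.] [ 16.  24. -31.]
-30 9 [  9.  -8. -30.] [ 17.   7. -25.]
-25 21 [-19. -20. -25.] [ 17.  20. -20.]
-20 16 [-20. -20. -20.] [ 19.  17. -15.]
-15 5 [ -6. -19. -15.] [ 18.  -0. -13.]
```

View pics/c2.png

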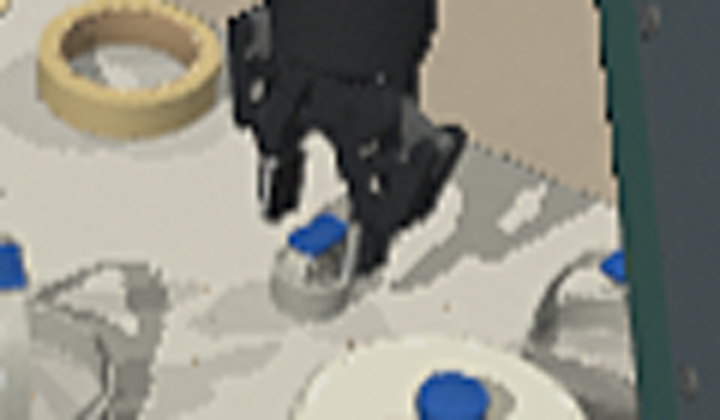

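The fingers straddle the grip, tips at about z 39. I'll go down 5 more and close.

>>> arm_command(
  hand=60,
  increments=[
    {"tx": 0,"ty": 0,"tz": 2,"wx": 0,"wy": 0,"wz": 0},
    {"tx": 0,"ty": 0,"tz": 5,"wx": 0,"wy": 0,"wz": 0},
    {"tx": 0,"ty": 0,"tz": 5,"wx": 0,"wy": 0,"wz": 0},
    {"tx": 0,"ty": 0,"tz": 5,"wx": 0,"wy": 0,"wz": 0},
    {"tx": 0,"ty": 0,"tz": 5,"wx": 0,"wy": 0,"wz": 0},
    {"tx": 0,"ty": 0,"tz": 5,"wx": 0,"wy": 0,"wz": 0},
    {"tx": 0,"ty": 0,"tz": 5,"wx": 0,"wy": 0,"wz": 0},
    {"tx": 0,"ty": 0,"tz": 5,"wx": 0,"wy": 0,"wz": 0},
    {"tx": 0,"ty": 0,"tz": 5,"wx": 0,"wy": 0,"wz": 0},
    {"tx": 0,"ty": 0,"tz": 5,"wx": 0,"wy": 0,"wz": 0},
  ],
)

```text
time_s: 4.57
eef_pos: [593.1, -307.3, -3.0]
tcp_rot: [[0.219, 0.976, -0.001], [0.976, -0.219, 0.002], [0.002, -0.001, -1.0]]
ft_force: [0.2, 0.5, 0.8]
gripper_width: 0.597
```

>>> arm_command(
  hand=0,
  increments=[
    {"tx": 0,"ty": 0,"tz": 0,"wx": 0,"wy": 0,"wz": 0},
    {"tx": 0,"ty": 0,"tz": 0,"wx": 0,"wy": 0,"wz": 0},
    {"tx": 0,"ty": 0,"tz": 0,"wx": 0,"wy": 0,"wz": 0},
    {"tx": 0,"ty": 0,"tz": 0,"wx": 0,"wy": 0,"wz": 0},
    {"tx": 0,"ty": 0,"tz": 0,"wx": 0,"wy": 0,"wz": 0},
    {"tx": 0,"ty": 0,"tz": 0,"wx": 0,"wy": 0,"wz": 0},
    {"tx": 0,"ty": 0,"tz": 0,"wx": 0,"wy": 0,"wz": 0},
    {"tx": 0,"ty": 0,"tz": 0,"wx": 0,"wy": 0,"wz": 0},
    {"tx": 0,"ty": 0,"tz": 0,"wx": 0,"wy": 0,"wz": 0},
    {"tx": 0,"ty": 0,"tz": 0,"wx": 0,"wy": 0,"wz": 0},
  ],
)

```text
time_s: 5.4
eef_pos: [593.2, -307.4, -2.9]
tcp_rot: [[0.219, 0.976, -0.001], [0.976, -0.219, 0.002], [0.001, -0.001, -1.0]]
ft_force: [0.4, 0.4, 1.8]
gripper_width: 0.199
```

```bash
python3 -c "
from h import *
st();inc(446,184,150,1.4)"
```

```text
5.4 [ 593.2 -307.4   -2.9] yaw 1.35 F [0.4 0.4 1.8] w 0.199 q [-0.58  0.67  1.53  0.    0.95 -0.36]
inc (446, 184, 150, 1.4) [ 447.5 -251.4 -152. ] [-0.001 -0.001 -0.05 ]
```

>>> arm_command(
  increments=[
    {"tx": 0,"ty": 0,"tz": -35,"wx": 0,"wy": 0,"wz": 0},
    {"tx": 0,"ty": 0,"tz": -70,"wx": 0,"wy": 0,"wz": 0},
    {"tx": 0,"ty": 0,"tz": -105,"wx": 0,"wy": 0,"wz": 0},
    {"tx": 10,"ty": -6,"tz": -135,"wx": 0,"wy": 0,"wz": 0},
    {"tx": 42,"ty": -24,"tz": -140,"wx": 0,"wy": 0,"wz": 0},
    {"tx": 75,"ty": -42,"tz": -140,"wx": 0,"wy": 0,"wz": 0},
    {"tx": 108,"ty": -61,"tz": -140,"wx": 0,"wy": 0,"wz": 0},
    {"tx": 142,"ty": -80,"tz": -140,"wx": 0,"wy": 0,"wz": 0},
    {"tx": 176,"ty": -99,"tz": -140,"wx": 0,"wy": 0,"wz": 0},
    {"tx": 210,"ty": -118,"tz": -140,"wx": 0,"wy": 0,"wz": 0},
  ],
)

```text
time_s: 6.23
eef_pos: [523.0, -75.3, 137.4]
tcp_rot: [[0.22, 0.976, -0.001], [0.976, -0.22, 0.002], [0.002, -0.001, -1.0]]
ft_force: [1.7, 0.2, -0.3]
gripper_width: 0.199
```

```bash
python3 -c "
from h import *
st();inc(446,184,137,1.4)"
```

```text
6.23 [523.  -75.3 137.4] yaw 1.349 F [ 1.7  0.2 -0.3] w 0.199 q [-0.27  0.32  1.74  0.    1.08 -0.05]
inc (446, 184, 137, 1.4) [ 236.  -132.1    1. ] [-0.001 -0.002 -0.051]
```

>>> arm_command(
  increments=[
    {"tx": 33,"ty": -19,"tz": 0,"wx": 0,"wy": 0,"wz": 0},
    {"tx": 67,"ty": -38,"tz": 0,"wx": 0,"wy": 0,"wz": 0},
    {"tx": 101,"ty": -57,"tz": 0,"wx": 0,"wy": 0,"wz": -0.02},
    {"tx": 135,"ty": -76,"tz": 0,"wx": 0,"wy": 0,"wz": -0.03},
    {"tx": 169,"ty": -95,"tz": 0,"wx": 0,"wy": 0,"wz": -0.05},
    {"tx": 203,"ty": -114,"tz": 0,"wx": 0,"wy": 0,"wz": -0.05},
    {"tx": 228,"ty": -128,"tz": 20,"wx": 0,"wy": 0,"wz": -0.05},
    {"tx": 236,"ty": -132,"tz": 50,"wx": 0,"wy": 0,"wz": -0.05},
    {"tx": 236,"ty": -132,"tz": 75,"wx": 0,"wy": 0,"wz": -0.05},
    {"tx": 236,"ty": -132,"tz": 80,"wx": 0,"wy": 0,"wz": -0.05},
  ],
)

```text
time_s: 7.07
eef_pos: [442.6, 184.3, 54.9]
tcp_rot: [[0.168, 0.986, -0.007], [0.986, -0.168, 0.0], [-0.001, -0.007, -1.0]]
ft_force: [-0.3, -1.3, -1.1]
gripper_width: 0.196
```

```bash
python3 -c "
from h import *
st();p,d=grab('scene')
for b in blobs('scene',p,d):print(*b)
cv2.imwrite('pics/c3.png',cv2.resize(p[200:350,200:400,::-1],(800,600),interpolation=2))
inc(446,184,4,1.4)"
```

```text
7.07 [442.6 184.3  54.9] yaw 1.402 F [-0.3 -1.3 -1.1] w 0.196 q [0.25 0.38 1.92 0.   0.85 0.42]
blue 46 [425 145] [ 443.6 -347.1] 76.9 [ 443.7 -345.8   75.2] [20. 26.] -0.17 -0.22
blue 104 [395 167] [ 445.  -169.7] 122.8 [ 444.3 -168.8  121.6] [25. 29.] -1.04 -0.85
blue 2412 [302 291] [443.1 190.8] 18.6 [436.5 203.5  20.4] [159. 145.] 0.44 0.26
blue 29 [300 267] [444.1 194.7] 102.3 [446.1 191.7 101.8] [ 9. 22.] -0.74 -0.64
blue 152 [303 288] [446.3 185.2] 6.8 [445.5 185.6   5.4] [36. 30.] 0.39 0.57
blue 128 [233 327] [474.6 357.1] 60.6 [474.3 357.2  59. ] [18. 29.] -1.12 -1.17
red 73 [337 210] [487.8   8.4] 84.4 [487.2   8.7  82.8] [17. 29.] -0.56 -0.53
red 101 [212 270] [610.1 295.6] 52.1 [609.2 296.1  50.8] [29. 18.] 0.14 0.18
inc (446, 184, 4, 1.4) [ 0.7  3.1 51.5] [-0.007  0.001  0.001]
```

View pics/c3.png

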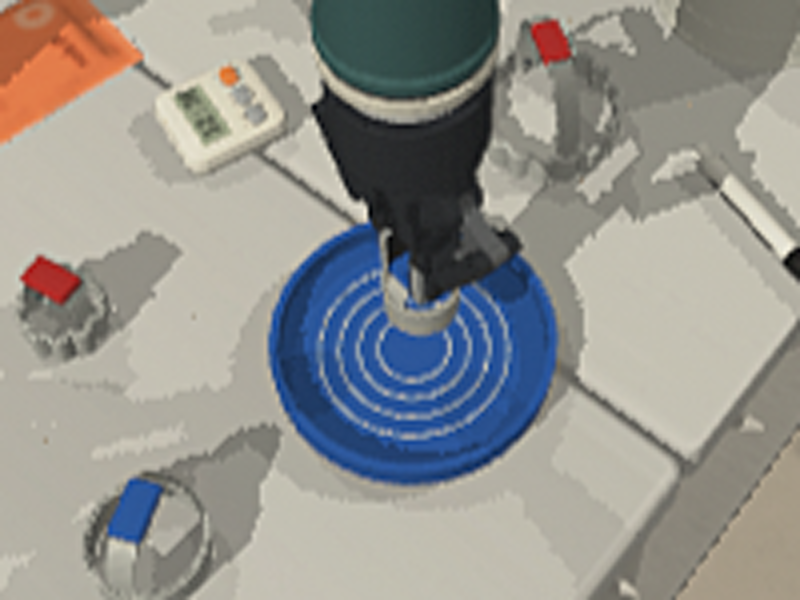

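The crop shows the 40 mm ring hanging level and roughly centred about 58 mm above the table, over the base's inner ring. Lowering it.

>>> arm_command(
  increments=[
    {"tx": 1,"ty": 3,"tz": 8,"wx": -0.007,"wy": 0,"wz": 0},
    {"tx": 1,"ty": 3,"tz": 18,"wx": -0.007,"wy": 0,"wz": 0},
    {"tx": 1,"ty": 3,"tz": 28,"wx": -0.007,"wy": 0,"wz": 0},
    {"tx": 1,"ty": 3,"tz": 36,"wx": -0.007,"wy": 0,"wz": 0},
    {"tx": 1,"ty": 3,"tz": 42,"wx": -0.007,"wy": 0,"wz": 0},
    {"tx": 1,"ty": 3,"tz": 46,"wx": -0.007,"wy": 0,"wz": 0},
    {"tx": 1,"ty": 3,"tz": 49,"wx": -0.007,"wy": 0,"wz": 0},
    {"tx": 1,"ty": 3,"tz": 51,"wx": -0.007,"wy": 0,"wz": 0},
    {"tx": 1,"ty": 3,"tz": 51.5,"wx": -0.007,"wy": 0,"wz": 0},
    {"tx": 1,"ty": 3,"tz": 51.5,"wx": -0.007,"wy": 0,"wz": 0},
  ],
)

```text
time_s: 7.95
eef_pos: [446.1, 184.4, 4.1]
tcp_rot: [[0.169, 0.986, 0.0], [0.986, -0.169, -0.001], [-0.001, 0.001, -1.0]]
ft_force: [0.2, 0.5, -1.1]
gripper_width: 0.198
```

```bash
python3 -c "
from h import *
st()"
```

```text
7.95 [446.1 184.4   4.1] yaw 1.401 F [ 0.2  0.5 -1.1] w 0.198 q [ 0.25  0.47  1.95 -0.    0.71  0.42]
```

>>> arm_command(
  hand=50,
  increments=[
    {"tx": 0,"ty": 0,"tz": 1,"wx": 0,"wy": 0,"wz": 0},
    {"tx": 0,"ty": 0,"tz": 1,"wx": 0,"wy": 0,"wz": 0},
    {"tx": 0,"ty": 0,"tz": 1,"wx": 0,"wy": 0,"wz": 0},
    {"tx": 0,"ty": 0,"tz": 0,"wx": 0,"wy": 0,"wz": 0},
    {"tx": 0,"ty": 0,"tz": 0,"wx": 0,"wy": 0,"wz": 0},
    {"tx": 0,"ty": 0,"tz": -10,"wx": 0,"wy": 0,"wz": 0},
    {"tx": 0,"ty": 0,"tz": -30,"wx": 0,"wy": 0,"wz": 0},
    {"tx": 0,"ty": 0,"tz": -60,"wx": 0,"wy": 0,"wz": 0},
    {"tx": 0,"ty": 0,"tz": -90,"wx": 0,"wy": 0,"wz": 0},
    {"tx": 0,"ty": 0,"tz": -110,"wx": 0,"wy": 0,"wz": 0},
  ],
)

```text
time_s: 8.78
eef_pos: [446.8, 184.7, 117.2]
tcp_rot: [[0.169, 0.986, 0.003], [0.986, -0.169, -0.0], [0.0, 0.003, -1.0]]
ft_force: [1.0, 0.4, 0.1]
gripper_width: 0.5
```

```bash
python3 -c "
from h import *
st();p,d=grab('scene')
for b in blobs('scene',p,d):print(*b)
inc(475.5,357.4,20,1.99)"
```

```text
8.78 [446.8 184.7 117.2] yaw 1.401 F [1.  0.4 0.1] w 0.5 q [ 0.25  0.29  1.86 -0.    0.99  0.42]
blue 43 [425 145] [ 444.2 -345.2] 75.9 [ 444.2 -345.2   74.5] [17. 26.] -0.08 -0.17
blue 104 [395 167] [ 444.9 -169.7] 122.7 [ 444.  -168.1  121.3] [25. 30.] -1.03 -1.21
blue 2921 [303 287] [446.2 184.9] 19.3 [441.6 192.   26. ] [157. 159.] -0.93 -0.26
blue 128 [233 327] [475.1 356.8] 60.2 [474.3 357.   58.7] [17. 29.] -1.16 -1.14
red 71 [337 210] [487.2   8.5] 84.4 [487.3   8.9  82.9] [17. 29.] -0.58 -0.6
red 102 [212 270] [610.  296.4] 52.3 [609.  296.3  50.7] [30. 17.] 0.14 0.16
inc (475.5, 357.4, 20, 1.99) [173.8  -3.9 100.6] [ 0.008 -0.    -0.589]
```

>>> arm_command(
  hand=60,
  increments=[
    {"tx": 40,"ty": -1,"tz": 0,"wx": 0.008,"wy": 0,"wz": -0.1},
    {"tx": 80,"ty": -2,"tz": 0,"wx": 0.008,"wy": 0,"wz": -0.22},
    {"tx": 120,"ty": -3,"tz": 5,"wx": 0.008,"wy": 0,"wz": -0.34},
    {"tx": 155,"ty": -4,"tz": 20,"wx": 0.008,"wy": 0,"wz": -0.46},
    {"tx": 174,"ty": -4,"tz": 35,"wx": 0.008,"wy": 0,"wz": -0.55},
    {"tx": 174,"ty": -4,"tz": 50,"wx": 0.008,"wy": 0,"wz": -0.59},
    {"tx": 174,"ty": -4,"tz": 65,"wx": 0.008,"wy": 0,"wz": -0.59},
    {"tx": 174,"ty": -4,"tz": 80,"wx": 0.008,"wy": 0,"wz": -0.59},
    {"tx": 174,"ty": -4,"tz": 82,"wx": 0.008,"wy": 0,"wz": -0.59},
    {"tx": 174,"ty": -4,"tz": 82,"wx": 0.008,"wy": 0,"wz": -0.59},
  ],
)

```text
time_s: 9.67
eef_pos: [474.4, 357.1, 38.0]
tcp_rot: [[-0.408, 0.913, -0.002], [0.913, 0.408, -0.001], [-0.0, -0.002, -1.0]]
ft_force: [0.1, 0.1, -0.1]
gripper_width: 0.599
```

```bash
python3 -c "
from h import *
st();p,d=grab('scene');inc(475.5,357.4,13,1.99)
cv2.imwrite('pics/c4.png',cv2.resize(p[220:370,160:360,::-1],(800,600),interpolation=2))"
```

```text
9.67 [474.4 357.1  38. ] yaw 1.991 F [ 0.1  0.1 -0.1] w 0.599 q [0.53 0.53 1.68 0.   0.93 0.11]
inc (475.5, 357.4, 13, 1.99) [-0.2  0.3 25.9] [-0.    -0.     0.001]
```

View pics/c4.png

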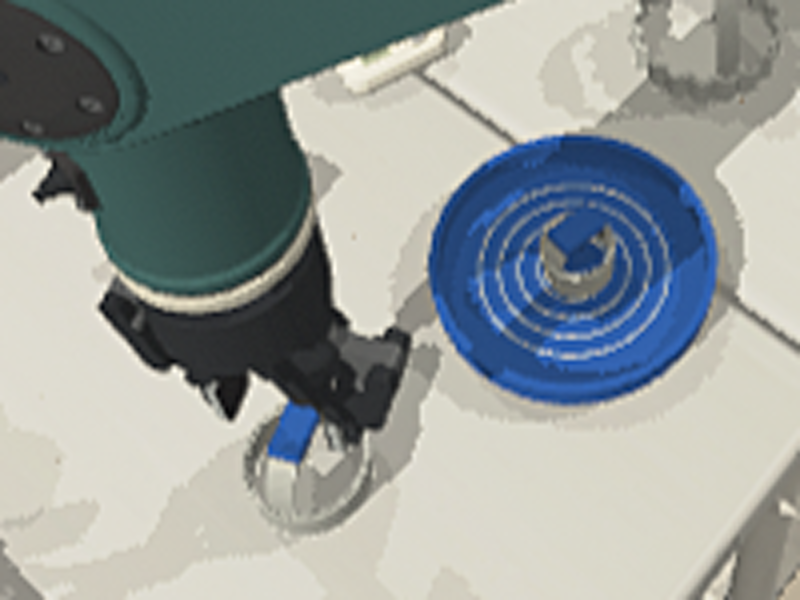

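The 40 mm cutter stands on the inner ring, and the jaws straddle the 62's grip. Next: descend 25, grip, and lift.

>>> arm_command(
  increments=[
    {"tx": 0,"ty": 0,"tz": 5,"wx": 0,"wy": 0,"wz": 0},
    {"tx": 0,"ty": 0,"tz": 12,"wx": 0,"wy": 0,"wz": 0},
    {"tx": 0,"ty": 0,"tz": 18,"wx": 0,"wy": 0,"wz": 0},
    {"tx": 0,"ty": 0,"tz": 23,"wx": 0,"wy": 0,"wz": 0},
    {"tx": 0,"ty": 0,"tz": 25,"wx": 0,"wy": 0,"wz": 0},
    {"tx": 0,"ty": 0,"tz": 25,"wx": 0,"wy": 0,"wz": 0},
    {"tx": 0,"ty": 0,"tz": 25,"wx": 0,"wy": 0,"wz": 0},
    {"tx": 0,"ty": 0,"tz": 25,"wx": 0,"wy": 0,"wz": 0},
    {"tx": 0,"ty": 0,"tz": 25,"wx": 0,"wy": 0,"wz": 0},
    {"tx": 0,"ty": 0,"tz": 25,"wx": 0,"wy": 0,"wz": 0},
  ],
)

```text
time_s: 10.55
eef_pos: [475.3, 357.6, 14.1]
tcp_rot: [[-0.408, 0.913, 0.0], [0.913, 0.408, 0.0], [0.0, 0.0, -1.0]]
ft_force: [0.1, 0.3, 0.5]
gripper_width: 0.597
```

>>> arm_command(
  hand=0,
  increments=[
    {"tx": 0,"ty": 0,"tz": 0,"wx": 0,"wy": 0,"wz": 0},
    {"tx": 0,"ty": 0,"tz": 0,"wx": 0,"wy": 0,"wz": 0},
    {"tx": 0,"ty": 0,"tz": 0,"wx": 0,"wy": 0,"wz": 0},
    {"tx": 0,"ty": 0,"tz": 0,"wx": 0,"wy": 0,"wz": 0},
    {"tx": 0,"ty": 0,"tz": 0,"wx": 0,"wy": 0,"wz": 0},
    {"tx": 0,"ty": 0,"tz": 0,"wx": 0,"wy": 0,"wz": 0},
    {"tx": 0,"ty": 0,"tz": 0,"wx": 0,"wy": 0,"wz": 0},
    {"tx": 0,"ty": 0,"tz": 0,"wx": 0,"wy": 0,"wz": 0},
    {"tx": 0,"ty": 0,"tz": 0,"wx": 0,"wy": 0,"wz": 0},
    {"tx": 0,"ty": 0,"tz": 0,"wx": 0,"wy": 0,"wz": 0},
  ],
)

```text
time_s: 11.38
eef_pos: [475.6, 357.8, 14.3]
tcp_rot: [[-0.408, 0.913, 0.001], [0.913, 0.408, 0.001], [0.0, 0.001, -1.0]]
ft_force: [1.1, 0.3, 3.4]
gripper_width: 0.198
```

```bash
python3 -c "
from h import *
st();inc(446,184,120,1.4)"
```

```text
11.38 [475.6 357.8  14.3] yaw 1.991 F [1.1 0.3 3.4] w 0.198 q [0.53 0.57 1.69 0.   0.88 0.11]
inc (446, 184, 120, 1.4) [-146.6  -97.8 -105.8] [ 0.001 -0.     0.591]
```

>>> arm_command(
  increments=[
    {"tx": 0,"ty": 0,"tz": -35,"wx": 0,"wy": 0,"wz": 0},
    {"tx": 0,"ty": 0,"tz": -70,"wx": 0,"wy": 0,"wz": 0},
    {"tx": -12,"ty": -8,"tz": -100,"wx": 0,"wy": 0,"wz": 0.06},
    {"tx": -40,"ty": -27,"tz": -106,"wx": 0,"wy": 0,"wz": 0.17},
    {"tx": -72,"ty": -48,"tz": -106,"wx": 0,"wy": 0,"wz": 0.29},
    {"tx": -104,"ty": -70,"tz": -106,"wx": 0,"wy": 0,"wz": 0.41},
    {"tx": -132,"ty": -88,"tz": -106,"wx": 0,"wy": 0,"wz": 0.52},
    {"tx": -146,"ty": -98,"tz": -106,"wx": 0,"wy": 0,"wz": 0.59},
    {"tx": -146.6,"ty": -97.8,"tz": -106,"wx": 0,"wy": 0,"wz": 0.59},
    {"tx": -146.6,"ty": -97.8,"tz": -106,"wx": 0,"wy": 0,"wz": 0.59},
  ],
)

```text
time_s: 12.22
eef_pos: [445.6, 183.3, 120.0]
tcp_rot: [[0.17, 0.985, 0.0], [0.985, -0.17, 0.001], [0.001, 0.0, -1.0]]
ft_force: [0.4, 1.1, -0.4]
gripper_width: 0.198
```

```bash
python3 -c "
from h import *
st();inc(446,184,20.8,1.4)"
```

```text
12.22 [445.6 183.3 120. ] yaw 1.4 F [ 0.4  1.1 -0.4] w 0.198 q [0.25 0.28 1.85 0.   1.   0.42]
inc (446, 184, 20.8, 1.4) [ 0.7  0.3 99.2] [ 0.    -0.001 -0.   ]
```

>>> arm_command(
  increments=[
    {"tx": 0.7,"ty": 0.3,"tz": 15,"wx": 0,"wy": 0,"wz": 0},
    {"tx": 0.7,"ty": 0.3,"tz": 30,"wx": 0,"wy": 0,"wz": 0},
    {"tx": 0.7,"ty": 0.3,"tz": 46,"wx": 0,"wy": 0,"wz": 0},
    {"tx": 0.7,"ty": 0.3,"tz": 62,"wx": 0,"wy": 0,"wz": 0},
    {"tx": 0.7,"ty": 0.3,"tz": 77,"wx": 0,"wy": 0,"wz": 0},
    {"tx": 0.7,"ty": 0.3,"tz": 88,"wx": 0,"wy": 0,"wz": 0},
    {"tx": 0.7,"ty": 0.3,"tz": 95,"wx": 0,"wy": 0,"wz": 0},
    {"tx": 0.7,"ty": 0.3,"tz": 98.5,"wx": 0,"wy": 0,"wz": 0},
    {"tx": 0.7,"ty": 0.3,"tz": 99,"wx": 0,"wy": 0,"wz": 0},
    {"tx": 0.7,"ty": 0.3,"tz": 99,"wx": 0,"wy": 0,"wz": 0},
  ],
)

```text
time_s: 13.05
eef_pos: [446.4, 184.5, 21.1]
tcp_rot: [[0.169, 0.986, 0.001], [0.986, -0.169, 0.001], [0.001, 0.0, -1.0]]
ft_force: [-0.3, -0.5, 0.0]
gripper_width: 0.192
```

```bash
python3 -c "
from h import *
st()"
```

```text
13.05 [446.4 184.5  21.1] yaw 1.401 F [-0.3 -0.5  0. ] w 0.192 q [0.25 0.44 1.94 0.   0.76 0.42]
```

Release and rise straight to carrying height.

>>> arm_command(
  hand=50,
  increments=[
    {"tx": 0,"ty": 0,"tz": 1,"wx": 0,"wy": 0,"wz": 0},
    {"tx": 0,"ty": 0,"tz": 1,"wx": 0,"wy": 0,"wz": 0},
    {"tx": 0,"ty": 0,"tz": 1,"wx": 0,"wy": 0,"wz": 0},
    {"tx": 0,"ty": 0,"tz": 0,"wx": 0,"wy": 0,"wz": 0},
    {"tx": 0,"ty": 0,"tz": 0,"wx": 0,"wy": 0,"wz": 0},
    {"tx": 0,"ty": 0,"tz": -10,"wx": 0,"wy": 0,"wz": 0},
    {"tx": 0,"ty": 0,"tz": -35,"wx": 0,"wy": 0,"wz": 0},
    {"tx": 0,"ty": 0,"tz": -70,"wx": 0,"wy": 0,"wz": 0},
    {"tx": 0,"ty": 0,"tz": -105,"wx": 0,"wy": 0,"wz": 0},
    {"tx": 0,"ty": 0,"tz": -130,"wx": 0,"wy": 0,"wz": 0},
  ],
)

```text
time_s: 13.88
eef_pos: [447.1, 184.6, 154.6]
tcp_rot: [[0.169, 0.986, 0.003], [0.986, -0.169, 0.002], [0.002, 0.003, -1.0]]
ft_force: [1.4, 1.0, 0.0]
gripper_width: 0.501
```

```bash
python3 -c "
from h import *
st();p,d=grab('scene')
W=world('scene',d);b=p[...,2].astype(int)-p[...,0]
m=(np.hypot(W[...,0]-446,W[...,1]-184)<60)&(abs(W[...,2]-65)<6)&(b>25);print('62 in base',m.sum(),W[m].mean(0))
for b in blobs('scene',p,d):print(*b) if b[1]<200 else 0
inc(445.3,-345.3,150,-0.07)"
```

```text
13.88 [447.1 184.6 154.6] yaw 1.401 F [1.4 1.  0. ] w 0.501 q [0.25 0.24 1.81 0.   1.09 0.42]
62 in base 111 [443.80628355 184.48957335  64.57234203]
blue 43 [425 145] [ 444.4 -346.9] 76.4 [ 444.1 -345.3   75.1] [17. 26.] -0.12 -0.13
blue 104 [395 167] [ 445.1 -169.9] 122.8 [ 444.3 -168.8  121.6] [25. 27.] -1.07 -0.59
red 73 [337 210] [488.    9.1] 84.3 [487.    9.6  82.9] [17. 31.] -0.59 -0.65
red 102 [212 270] [610.  295.7] 51.8 [609.7 296.4  50.5] [30. 18.] 0.13 0.18
inc (445.3, -345.3, 150, -0.07) [-523.9   85.     6.7] [ 0.004 -0.011  1.471]
```

The 62 mm cutter stands at the right height (grip top about 66). On to the 84.

>>> arm_command(
  hand=60,
  increments=[
    {"tx": -40,"ty": 6,"tz": 0,"wx": 0,"wy": 0,"wz": 0.1},
    {"tx": -80,"ty": 13,"tz": 0,"wx": 0,"wy": 0,"wz": 0.2},
    {"tx": -120,"ty": 19,"tz": 0,"wx": 0,"wy": 0,"wz": 0.32},
    {"tx": -160,"ty": 26,"tz": 0,"wx": 0,"wy": 0,"wz": 0.44},
    {"tx": -200,"ty": 32,"tz": 0,"wx": 0,"wy": 0,"wz": 0.55},
    {"tx": -240,"ty": 39,"tz": 0,"wx": 0,"wy": 0,"wz": 0.66},
    {"tx": -280,"ty": 45,"tz": 0,"wx": 0,"wy": 0,"wz": 0.77},
    {"tx": -320,"ty": 52,"tz": 0,"wx": 0,"wy": 0,"wz": 0.88},
    {"tx": -360,"ty": 58,"tz": 0,"wx": 0,"wy": 0,"wz": 0.99},
    {"tx": -400,"ty": 65,"tz": 0,"wx": 0,"wy": 0,"wz": 1.1},
  ],
)

```text
time_s: 14.77
eef_pos: [445.7, -221.8, 157.8]
tcp_rot: [[0.957, 0.291, 0.01], [0.291, -0.957, 0.003], [0.011, -0.0, -1.0]]
ft_force: [1.3, 0.5, -0.5]
gripper_width: 0.598
```

```bash
python3 -c "
from h import *
st();inc(445.3,-345.3,29,-0.07)"
```

```text
14.77 [ 445.7 -221.8  157.8] yaw 0.295 F [ 1.3  0.5 -0.5] w 0.598 q [-0.61  0.25  1.78  0.01  1.1   0.66]
inc (445.3, -345.3, 29, -0.07) [-37.7 118.1 128.4] [-0.002 -0.011  0.365]
```

>>> arm_command(
  increments=[
    {"tx": -12,"ty": 38,"tz": 0,"wx": 0,"wy": -0.011,"wz": 0.1},
    {"tx": -24,"ty": 75,"tz": 0,"wx": 0,"wy": -0.011,"wz": 0.2},
    {"tx": -35,"ty": 108,"tz": 5,"wx": 0,"wy": -0.011,"wz": 0.3},
    {"tx": -37.7,"ty": 118,"tz": 25,"wx": 0,"wy": -0.011,"wz": 0.365},
    {"tx": -37.7,"ty": 118,"tz": 50,"wx": 0,"wy": -0.011,"wz": 0.365},
    {"tx": -37.7,"ty": 118,"tz": 75,"wx": 0,"wy": -0.011,"wz": 0.365},
    {"tx": -37.7,"ty": 118,"tz": 95,"wx": 0,"wy": -0.011,"wz": 0.365},
    {"tx": -37.7,"ty": 118,"tz": 110,"wx": 0,"wy": -0.011,"wz": 0.365},
    {"tx": -37.7,"ty": 118,"tz": 122,"wx": 0,"wy": -0.011,"wz": 0.365},
    {"tx": -37.7,"ty": 118,"tz": 128,"wx": 0,"wy": -0.011,"wz": 0.365},
  ],
)

```text
time_s: 15.6
eef_pos: [444.3, -344.4, 28.1]
tcp_rot: [[0.998, -0.07, -0.002], [-0.07, -0.998, 0.004], [-0.002, -0.004, -1.0]]
ft_force: [-0.5, 0.2, -0.2]
gripper_width: 0.605
```

>>> arm_command(
  hand=0,
  increments=[
    {"tx": 0,"ty": 0,"tz": 0,"wx": 0,"wy": 0,"wz": 0},
    {"tx": 0,"ty": 0,"tz": 0,"wx": 0,"wy": 0,"wz": 0},
    {"tx": 0,"ty": 0,"tz": 0,"wx": 0,"wy": 0,"wz": 0},
    {"tx": 0,"ty": 0,"tz": 0,"wx": 0,"wy": 0,"wz": 0},
    {"tx": 0,"ty": 0,"tz": 0,"wx": 0,"wy": 0,"wz": 0},
    {"tx": 0,"ty": 0,"tz": 0,"wx": 0,"wy": 0,"wz": 0},
    {"tx": 0,"ty": 0,"tz": 0,"wx": 0,"wy": 0,"wz": 0},
    {"tx": 0,"ty": 0,"tz": 0,"wx": 0,"wy": 0,"wz": 0},
    {"tx": 0,"ty": 0,"tz": 0,"wx": 0,"wy": 0,"wz": 0},
    {"tx": 0,"ty": 0,"tz": 0,"wx": 0,"wy": 0,"wz": 0},
  ],
)

```text
time_s: 16.43
eef_pos: [444.8, -345.3, 28.7]
tcp_rot: [[0.998, -0.07, -0.001], [-0.07, -0.998, 0.002], [-0.001, -0.002, -1.0]]
ft_force: [0.4, -1.2, 5.3]
gripper_width: 0.204
```

```bash
python3 -c "
from h import *
st();inc(446,184,200,1.4)"
```

```text
16.43 [ 444.8 -345.3   28.7] yaw -0.07 F [ 0.4 -1.2  5.3] w 0.204 q [-0.78  0.51  1.76  0.    0.87  0.86]
inc (446, 184, 200, 1.4) [ -36.1 -528.4 -170.1] [-0.003 -0.    -1.47 ]
```

Gripped. Lift 165 (clear of the cover) and carry.

>>> arm_command(
  increments=[
    {"tx": 0,"ty": 0,"tz": -35,"wx": 0,"wy": 0,"wz": 0},
    {"tx": 0,"ty": 0,"tz": -70,"wx": 0,"wy": 0,"wz": 0},
    {"tx": 0,"ty": 0,"tz": -105,"wx": 0,"wy": 0,"wz": 0},
    {"tx": 0,"ty": 0,"tz": -140,"wx": 0,"wy": 0,"wz": -0.06},
    {"tx": -1,"ty": -12,"tz": -165,"wx": 0,"wy": 0,"wz": -0.15},
    {"tx": -3,"ty": -45,"tz": -165,"wx": 0,"wy": 0,"wz": -0.25},
    {"tx": -6,"ty": -83,"tz": -165,"wx": 0,"wy": 0,"wz": -0.35},
    {"tx": -8,"ty": -121,"tz": -165,"wx": 0,"wy": 0,"wz": -0.45},
    {"tx": -11,"ty": -160,"tz": -165,"wx": 0,"wy": 0,"wz": -0.55},
    {"tx": -14,"ty": -199,"tz": -165,"wx": 0,"wy": 0,"wz": -0.65},
  ],
)

```text
time_s: 17.27
eef_pos: [443.9, -144.0, 193.7]
tcp_rot: [[0.834, 0.551, -0.002], [0.551, -0.834, 0.003], [0.0, -0.004, -1.0]]
ft_force: [1.2, 0.6, -1.2]
gripper_width: 0.201
```

```bash
python3 -c "
from h import *
st();inc(446,184,194,1.4)"
```

```text
17.27 [ 443.9 -144.   193.7] yaw 0.584 F [ 1.2  0.6 -1.2] w 0.201 q [-0.46  0.17  1.79  0.    1.18  0.52]
inc (446, 184, 194, 1.4) [ 182.6 -272.5    0.8] [-0.004 -0.002 -0.816]
```

>>> arm_command(
  increments=[
    {"tx": 22,"ty": -33,"tz": 0,"wx": 0,"wy": 0,"wz": -0.1},
    {"tx": 44,"ty": -66,"tz": 0,"wx": 0,"wy": 0,"wz": -0.2},
    {"tx": 66,"ty": -99,"tz": 0,"wx": 0,"wy": 0,"wz": -0.3},
    {"tx": 88,"ty": -132,"tz": 0,"wx": 0,"wy": 0,"wz": -0.4},
    {"tx": 110,"ty": -165,"tz": 0,"wx": 0,"wy": 0,"wz": -0.5},
    {"tx": 132,"ty": -198,"tz": 0,"wx": 0,"wy": 0,"wz": -0.6},
    {"tx": 154,"ty": -231,"tz": 10,"wx": 0,"wy": 0,"wz": -0.7},
    {"tx": 172,"ty": -257,"tz": 25,"wx": 0,"wy": 0,"wz": -0.78},
    {"tx": 182.6,"ty": -272.5,"tz": 40,"wx": 0,"wy": 0,"wz": -0.816},
    {"tx": 182.6,"ty": -272.5,"tz": 45,"wx": 0,"wy": 0,"wz": -0.816},
  ],
)

```text
time_s: 18.1
eef_pos: [443.8, 187.5, 147.7]
tcp_rot: [[0.165, 0.986, -0.006], [0.986, -0.165, 0.004], [0.003, -0.006, -1.0]]
ft_force: [-1.2, 0.2, -0.9]
gripper_width: 0.198
```

```bash
python3 -c "
from h import *
st();inc(446,184,34.7+.7,1.4)"
```

```text
18.1 [443.8 187.5 147.7] yaw 1.405 F [-1.2  0.2 -0.9] w 0.198 q [0.25 0.25 1.82 0.01 1.08 0.41]
inc (446, 184, 35.400000000000006, 1.4) [ -3.4   3.4 112.2] [-0.006 -0.003  0.005]
```

>>> arm_command(
  increments=[
    {"tx": -3.4,"ty": 3.2,"tz": 10,"wx": -0.006,"wy": -0.003,"wz": 0.005},
    {"tx": -3.4,"ty": 3.2,"tz": 25,"wx": -0.006,"wy": -0.003,"wz": 0.005},
    {"tx": -3.4,"ty": 3.2,"tz": 42,"wx": -0.006,"wy": -0.003,"wz": 0.005},
    {"tx": -3.4,"ty": 3.2,"tz": 60,"wx": -0.006,"wy": -0.003,"wz": 0.005},
    {"tx": -3.4,"ty": 3.2,"tz": 78,"wx": -0.006,"wy": -0.003,"wz": 0.005},
    {"tx": -3.4,"ty": 3.2,"tz": 93,"wx": -0.006,"wy": -0.003,"wz": 0.005},
    {"tx": -3.4,"ty": 3.2,"tz": 104,"wx": -0.006,"wy": -0.003,"wz": 0.005},
    {"tx": -3.4,"ty": 3.2,"tz": 110,"wx": -0.006,"wy": -0.003,"wz": 0.005},
    {"tx": -3.4,"ty": 3.2,"tz": 112,"wx": -0.006,"wy": -0.003,"wz": 0.005},
    {"tx": -3.4,"ty": 3.2,"tz": 112,"wx": -0.006,"wy": -0.003,"wz": 0.005},
  ],
)

```text
time_s: 18.93
eef_pos: [445.5, 183.6, 35.4]
tcp_rot: [[0.17, 0.985, -0.001], [0.985, -0.17, -0.0], [-0.0, -0.001, -1.0]]
ft_force: [0.1, 0.3, -1.1]
gripper_width: 0.195
```

```bash
python3 -c "
from h import *
st()"
```

```text
18.93 [445.5 183.6  35.4] yaw 1.4 F [ 0.1  0.3 -1.1] w 0.195 q [0.25 0.42 1.93 0.   0.79 0.42]
```

>>> arm_command(
  hand=50,
  increments=[
    {"tx": 0,"ty": 0,"tz": 0.7,"wx": 0,"wy": 0,"wz": 0},
    {"tx": 0,"ty": 0,"tz": 0.7,"wx": 0,"wy": 0,"wz": 0},
    {"tx": 0,"ty": 0,"tz": 0.7,"wx": 0,"wy": 0,"wz": 0},
    {"tx": 0,"ty": 0,"tz": 0,"wx": 0,"wy": 0,"wz": 0},
    {"tx": 0,"ty": 0,"tz": 0,"wx": 0,"wy": 0,"wz": 0},
    {"tx": 0,"ty": 0,"tz": -10,"wx": 0,"wy": 0,"wz": 0},
    {"tx": 0,"ty": 0,"tz": -35,"wx": 0,"wy": 0,"wz": 0},
    {"tx": 0,"ty": 0,"tz": -70,"wx": 0,"wy": 0,"wz": 0},
    {"tx": 0,"ty": 0,"tz": -105,"wx": 0,"wy": 0,"wz": 0},
    {"tx": 0,"ty": 0,"tz": -120,"wx": 0,"wy": 0,"wz": 0},
  ],
)

```text
time_s: 19.77
eef_pos: [447.8, 184.2, 159.6]
tcp_rot: [[0.17, 0.985, 0.004], [0.985, -0.17, 0.001], [0.002, 0.004, -1.0]]
ft_force: [1.1, 0.8, 0.5]
gripper_width: 0.499
```

```bash
python3 -c "
from h import *
st();p,d=grab('scene')
W=world('scene',d);b=p[...,2].astype(int)-p[...,0]
m=(np.hypot(W[...,0]-446,W[...,1]-184)<60)&(abs(W[...,2]-81)<6)&(b>25);print('84 in base',m.sum(),W[m].mean(0))
for b in blobs('scene',p,d):print(*b) if b[1]<200 else 0
inc(663.3,-143,150,2.38)"
```

```text
19.77 [447.8 184.2 159.6] yaw 1.4 F [1.1 0.8 0.5] w 0.499 q [0.25 0.23 1.81 0.   1.1  0.42]
84 in base 116 [444.69775324 186.30342401  80.83409064]
blue 104 [395 167] [ 444.7 -169. ] 123.0 [ 444.4 -168.3  121.8] [25. 28.] -1.03 -1.26
blue 19 [318 284] [422.8 158.5] 6.9 [423.7 157.4   5.5] [ 4. 27.] -0.98 -0.97
red 73 [337 210] [487.    8.9] 84.5 [487.    9.3  82.8] [16. 28.] -0.64 -0.58
red 102 [212 270] [609.7 295.8] 52.4 [609.  296.5  51. ] [30. 18.] 0.14 0.2
inc (663.3, -143, 150, 2.38) [-286.4  266.7   12. ] [ 0.008  0.    -0.98 ]
```

>>> arm_command(
  hand=60,
  increments=[
    {"tx": -28,"ty": 26,"tz": 0,"wx": 0,"wy": 0,"wz": -0.1},
    {"tx": -57,"ty": 53,"tz": 0,"wx": 0,"wy": 0,"wz": -0.2},
    {"tx": -86,"ty": 80,"tz": 0,"wx": 0,"wy": 0,"wz": -0.3},
    {"tx": -115,"ty": 107,"tz": 0,"wx": 0,"wy": 0,"wz": -0.4},
    {"tx": -144,"ty": 134,"tz": 0,"wx": 0,"wy": 0,"wz": -0.5},
    {"tx": -172,"ty": 160,"tz": 0,"wx": 0,"wy": 0,"wz": -0.6},
    {"tx": -201,"ty": 187,"tz": 0,"wx": 0,"wy": 0,"wz": -0.7},
    {"tx": -230,"ty": 214,"tz": 0,"wx": 0,"wy": 0,"wz": -0.8},
    {"tx": -258,"ty": 240,"tz": 0,"wx": 0,"wy": 0,"wz": -0.9},
    {"tx": -286,"ty": 266,"tz": 0,"wx": 0,"wy": 0,"wz": -0.98},
  ],
)

```text
time_s: 20.65
eef_pos: [663.0, -144.2, 161.3]
tcp_rot: [[-0.727, 0.687, 0.007], [0.687, 0.727, 0.002], [-0.003, 0.007, -1.0]]
ft_force: [0.9, 0.1, 0.7]
gripper_width: 0.599
```

```bash
python3 -c "
from h import *
st();inc(663.3,-143,45,2.38)"
```

```text
20.65 [ 663.  -144.2  161.3] yaw 2.385 F [0.9 0.1 0.7] w 0.599 q [-0.32  0.5   1.38  0.    1.26 -1.13]
inc (663.3, -143, 45, 2.38) [  1.    0.3 116.4] [0.007 0.003 0.005]
```

>>> arm_command(
  increments=[
    {"tx": 1,"ty": 0,"tz": 15,"wx": 0.007,"wy": 0.003,"wz": 0},
    {"tx": 1,"ty": 0,"tz": 40,"wx": 0.007,"wy": 0.003,"wz": 0},
    {"tx": 1,"ty": 0,"tz": 65,"wx": 0.007,"wy": 0.003,"wz": 0},
    {"tx": 1,"ty": 0,"tz": 85,"wx": 0.007,"wy": 0.003,"wz": 0},
    {"tx": 1,"ty": 0,"tz": 100,"wx": 0.007,"wy": 0.003,"wz": 0},
    {"tx": 1,"ty": 0,"tz": 110,"wx": 0.007,"wy": 0.003,"wz": 0},
    {"tx": 1,"ty": 0,"tz": 115,"wx": 0.007,"wy": 0.003,"wz": 0},
    {"tx": 1,"ty": 0,"tz": 116,"wx": 0.007,"wy": 0.003,"wz": 0},
    {"tx": 1,"ty": 0,"tz": 116,"wx": 0.007,"wy": 0.003,"wz": 0},
    {"tx": 1,"ty": 0,"tz": 116,"wx": 0.007,"wy": 0.003,"wz": 0},
  ],
)

```text
time_s: 21.48
eef_pos: [663.9, -143.4, 46.4]
tcp_rot: [[-0.727, 0.687, 0.002], [0.687, 0.727, -0.001], [-0.002, 0.0, -1.0]]
ft_force: [-1.0, 0.1, -0.4]
gripper_width: 0.606
```

>>> arm_command(
  hand=0,
  increments=[
    {"tx": 0,"ty": 0,"tz": 0,"wx": 0,"wy": 0,"wz": 0},
    {"tx": 0,"ty": 0,"tz": 0,"wx": 0,"wy": 0,"wz": 0},
    {"tx": 0,"ty": 0,"tz": 0,"wx": 0,"wy": 0,"wz": 0},
    {"tx": 0,"ty": 0,"tz": 0,"wx": 0,"wy": 0,"wz": 0},
    {"tx": 0,"ty": 0,"tz": 0,"wx": 0,"wy": 0,"wz": 0},
    {"tx": 0,"ty": 0,"tz": 0,"wx": 0,"wy": 0,"wz": 0},
    {"tx": 0,"ty": 0,"tz": 0,"wx": 0,"wy": 0,"wz": 0},
    {"tx": 0,"ty": 0,"tz": 0,"wx": 0,"wy": 0,"wz": 0},
    {"tx": 0,"ty": 0,"tz": 0,"wx": 0,"wy": 0,"wz": 0},
    {"tx": 0,"ty": 0,"tz": 0,"wx": 0,"wy": 0,"wz": 0},
  ],
)

```text
time_s: 22.32
eef_pos: [664.4, -144.0, 47.2]
tcp_rot: [[-0.727, 0.687, 0.003], [0.687, 0.727, -0.002], [-0.003, 0.0, -1.0]]
ft_force: [-1.3, -2.9, 5.1]
gripper_width: 0.196
```

```bash
python3 -c "
from h import *
st();inc(446,184,200,1.4)"
```

```text
22.32 [ 664.4 -144.    47.2] yaw 2.385 F [-1.3 -2.9  5.1] w 0.196 q [-0.31  0.62  1.47 -0.    1.05 -1.13]
inc (446, 184, 200, 1.4) [ 383.5   88.5 -154. ] [0.002 0.003 0.985]
```

>>> arm_command(
  increments=[
    {"tx": 0,"ty": 0,"tz": -35,"wx": 0,"wy": 0,"wz": 0},
    {"tx": 0,"ty": 0,"tz": -70,"wx": 0,"wy": 0,"wz": 0},
    {"tx": 0,"ty": 0,"tz": -105,"wx": 0,"wy": 0,"wz": 0},
    {"tx": 0,"ty": 0,"tz": -138,"wx": 0,"wy": 0,"wz": 0.05},
    {"tx": 15,"ty": 3,"tz": -145,"wx": 0,"wy": 0,"wz": 0.14},
    {"tx": 47,"ty": 11,"tz": -145,"wx": 0,"wy": 0,"wz": 0.23},
    {"tx": 84,"ty": 19,"tz": -145,"wx": 0,"wy": 0,"wz": 0.33},
    {"tx": 122,"ty": 28,"tz": -145,"wx": 0,"wy": 0,"wz": 0.42},
    {"tx": 160,"ty": 37,"tz": -145,"wx": 0,"wy": 0,"wz": 0.51},
    {"tx": 198,"ty": 46,"tz": -145,"wx": 0,"wy": 0,"wz": 0.6},
  ],
)

```text
time_s: 23.15
eef_pos: [549.8, 27.2, 190.9]
tcp_rot: [[-0.207, 0.978, 0.001], [0.978, 0.207, -0.001], [-0.002, 0.001, -1.0]]
ft_force: [0.4, 1.2, -2.5]
gripper_width: 0.196
```

```bash
python3 -c "
from h import *
st();inc(446,184,190,1.4)"
```

```text
23.15 [549.8  27.2 190.9] yaw 1.779 F [ 0.4  1.2 -2.5] w 0.196 q [-0.08  0.29  1.63 -0.    1.22 -0.28]
inc (446, 184, 190, 1.4) [174.9 -69.1   0.6] [0.001 0.001 0.38 ]
```

>>> arm_command(
  increments=[
    {"tx": 35,"ty": -14,"tz": 0,"wx": 0,"wy": 0,"wz": 0.08},
    {"tx": 70,"ty": -28,"tz": 0,"wx": 0,"wy": 0,"wz": 0.16},
    {"tx": 105,"ty": -42,"tz": 0,"wx": 0,"wy": 0,"wz": 0.24},
    {"tx": 140,"ty": -55,"tz": 0,"wx": 0,"wy": 0,"wz": 0.32},
    {"tx": 165,"ty": -65,"tz": 5,"wx": 0,"wy": 0,"wz": 0.38},
    {"tx": 174.9,"ty": -69,"tz": 15,"wx": 0,"wy": 0,"wz": 0.38},
    {"tx": 174.9,"ty": -69,"tz": 25,"wx": 0,"wy": 0,"wz": 0.38},
    {"tx": 174.9,"ty": -69,"tz": 30,"wx": 0,"wy": 0,"wz": 0.38},
    {"tx": 174.9,"ty": -69,"tz": 30,"wx": 0,"wy": 0,"wz": 0.38},
    {"tx": 174.9,"ty": -69,"tz": 30,"wx": 0,"wy": 0,"wz": 0.38},
  ],
)

```text
time_s: 23.98
eef_pos: [446.5, 183.1, 160.1]
tcp_rot: [[0.171, 0.985, 0.001], [0.985, -0.171, -0.002], [-0.002, 0.001, -1.0]]
ft_force: [0.1, 0.0, -1.1]
gripper_width: 0.195
```

```bash
python3 -c "
from h import *
st();inc(445.7,184,53.2+.7,1.4)"
```

```text
23.98 [446.5 183.1 160.1] yaw 1.399 F [ 0.1  0.  -1.1] w 0.195 q [ 0.25  0.23  1.81 -0.    1.1   0.42]
inc (445.7, 184, 53.900000000000006, 1.4) [  0.9  -1.  106.2] [ 0.001  0.002 -0.001]
```

>>> arm_command(
  increments=[
    {"tx": 0.9,"ty": -1,"tz": 12,"wx": 0,"wy": 0,"wz": 0},
    {"tx": 0.9,"ty": -1,"tz": 28,"wx": 0,"wy": 0,"wz": 0},
    {"tx": 0.9,"ty": -1,"tz": 44,"wx": 0,"wy": 0,"wz": 0},
    {"tx": 0.9,"ty": -1,"tz": 60,"wx": 0,"wy": 0,"wz": 0},
    {"tx": 0.9,"ty": -1,"tz": 76,"wx": 0,"wy": 0,"wz": 0},
    {"tx": 0.9,"ty": -1,"tz": 89,"wx": 0,"wy": 0,"wz": 0},
    {"tx": 0.9,"ty": -1,"tz": 99,"wx": 0,"wy": 0,"wz": 0},
    {"tx": 0.9,"ty": -1,"tz": 105,"wx": 0,"wy": 0,"wz": 0},
    {"tx": 0.9,"ty": -1,"tz": 106,"wx": 0,"wy": 0,"wz": 0},
    {"tx": 0.9,"ty": -1,"tz": 106,"wx": 0,"wy": 0,"wz": 0},
  ],
)

```text
time_s: 24.82
eef_pos: [446.4, 183.6, 54.2]
tcp_rot: [[0.172, 0.985, 0.001], [0.985, -0.172, -0.002], [-0.002, 0.001, -1.0]]
ft_force: [-0.5, 0.1, -2.0]
gripper_width: 0.201
```

```bash
python3 -c "
from h import *
st()"
```

```text
24.82 [446.4 183.6  54.2] yaw 1.398 F [-0.5  0.1 -2. ] w 0.201 q [ 0.25  0.39  1.92 -0.    0.84  0.42]
```

>>> arm_command(
  hand=50,
  increments=[
    {"tx": 0,"ty": 0,"tz": 1,"wx": 0,"wy": 0,"wz": 0},
    {"tx": 0,"ty": 0,"tz": 1,"wx": 0,"wy": 0,"wz": 0},
    {"tx": 0,"ty": 0,"tz": 1,"wx": 0,"wy": 0,"wz": 0},
    {"tx": 0,"ty": 0,"tz": 0,"wx": 0,"wy": 0,"wz": 0},
    {"tx": 0,"ty": 0,"tz": 0,"wx": 0,"wy": 0,"wz": 0},
    {"tx": 0,"ty": 0,"tz": -10,"wx": 0,"wy": 0,"wz": 0},
    {"tx": 0,"ty": 0,"tz": -35,"wx": 0,"wy": 0,"wz": 0},
    {"tx": 0,"ty": 0,"tz": -70,"wx": 0,"wy": 0,"wz": 0},
    {"tx": 0,"ty": 0,"tz": -95,"wx": 0,"wy": 0,"wz": 0},
    {"tx": 0,"ty": 0,"tz": -105,"wx": 0,"wy": 0,"wz": 0},
  ],
)

```text
time_s: 25.65
eef_pos: [448.5, 184.4, 162.9]
tcp_rot: [[0.172, 0.985, 0.006], [0.985, -0.172, -0.0], [0.001, 0.006, -1.0]]
ft_force: [1.2, 0.7, 0.2]
gripper_width: 0.499
```

```bash
python3 -c "
from h import *
st();p,d=grab('scene')
W=world('scene',d);b=p[...,2].astype(int)-p[...,0]
m=(np.hypot(W[...,0]-446,W[...,1]-184)<60)&(abs(W[...,2]-97)<6)&(b>25);print('106 in base',m.sum(),W[m].mean(0))
for b in blobs('scene',p,d):print(*b) if b[1]<200 else 0
cv2.imwrite('pics/c5.png',cv2.resize(p[200:350,200:400,::-1],(800,600),interpolation=2))
inc(445.5,-169.3,180,0.6)"
```

```text
25.65 [448.5 184.4 162.9] yaw 1.398 F [1.2 0.7 0.2] w 0.499 q [ 0.25  0.23  1.8  -0.    1.1   0.42]
106 in base 114 [443.33533748 184.17174764  96.56972138]
blue 104 [395 167] [ 445.4 -170. ] 122.7 [ 444.2 -168.4  121.4] [25. 29.] -1.07 -1.0
blue 48 [323 286] [414.2 152.7] 6.7 [413.4 152.9   5.1] [10. 55.] -0.94 -0.97
blue 19 [318 284] [423.1 157.9] 7.4 [423.8 157.4   5.5] [ 4. 30.] -0.97 -0.97
red 73 [337 210] [487.4   8.9] 84.1 [486.9   9.1  82.8] [16. 30.] -0.59 -0.63
red 101 [212 270] [609.6 295.8] 52.4 [609.4 296.2  50.6] [30. 18.] 0.15 0.22
inc (445.5, -169.3, 180, 0.6) [-349.2   57.6  -16.7] [ 0.007 -0.004  0.798]
```

View pics/c5.png

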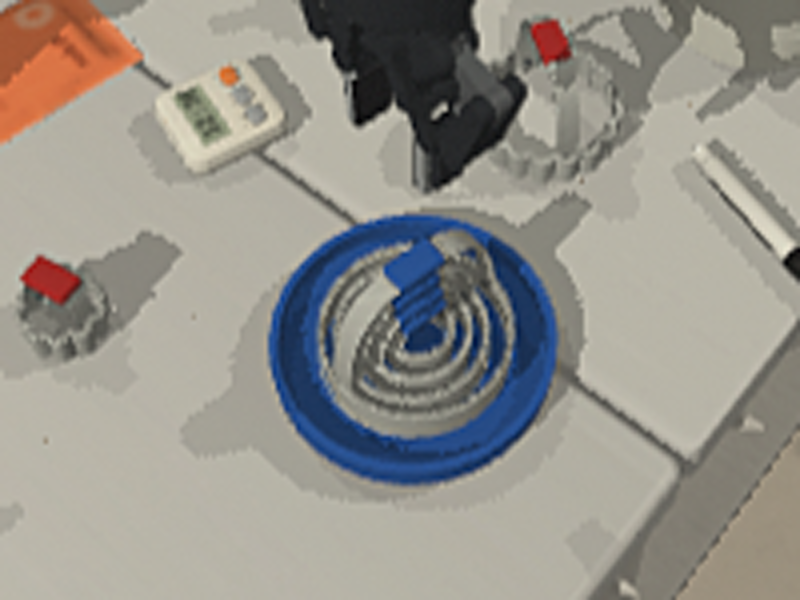

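All four cutters stand nested and concentric on the base. Now the cover.

>>> arm_command(
  hand=70,
  squeeze=60,
  increments=[
    {"tx": -36,"ty": 6,"tz": 0,"wx": 0,"wy": 0,"wz": 0.08},
    {"tx": -72,"ty": 12,"tz": 0,"wx": 0,"wy": 0,"wz": 0.16},
    {"tx": -108,"ty": 18,"tz": 0,"wx": 0,"wy": 0,"wz": 0.24},
    {"tx": -144,"ty": 24,"tz": 0,"wx": 0,"wy": 0,"wz": 0.32},
    {"tx": -180,"ty": 30,"tz": 0,"wx": 0,"wy": 0,"wz": 0.4},
    {"tx": -216,"ty": 36,"tz": 0,"wx": 0,"wy": 0,"wz": 0.48},
    {"tx": -252,"ty": 42,"tz": 0,"wx": 0,"wy": 0,"wz": 0.56},
    {"tx": -288,"ty": 48,"tz": 0,"wx": 0,"wy": 0,"wz": 0.64},
    {"tx": -322,"ty": 54,"tz": 0,"wx": 0,"wy": 0,"wz": 0.72},
    {"tx": -349,"ty": 58,"tz": 0,"wx": 0.007,"wy": -0.004,"wz": 0.8},
  ],
)

```text
time_s: 26.53
eef_pos: [445.0, -171.4, 162.1]
tcp_rot: [[0.829, 0.559, -0.002], [0.559, -0.829, 0.001], [-0.001, -0.001, -1.0]]
ft_force: [1.3, -0.2, -0.2]
gripper_width: 0.702
```

```bash
python3 -c "
from h import *
st();inc(445.5,-169.3,71,0.6)"
```

```text
26.53 [ 445.  -171.4  162.1] yaw 0.593 F [ 1.3 -0.2 -0.2] w 0.702 q [-0.51  0.22  1.81 -0.    1.11  0.47]
inc (445.5, -169.3, 71, 0.6) [ 1.7 -1.3 91.1] [-0.001  0.001 -0.007]
```

>>> arm_command(
  increments=[
    {"tx": 1.7,"ty": -1.3,"tz": 15,"wx": 0,"wy": 0,"wz": 0},
    {"tx": 1.7,"ty": -1.3,"tz": 35,"wx": 0,"wy": 0,"wz": 0},
    {"tx": 1.7,"ty": -1.3,"tz": 52,"wx": 0,"wy": 0,"wz": 0},
    {"tx": 1.7,"ty": -1.3,"tz": 66,"wx": 0,"wy": 0,"wz": 0},
    {"tx": 1.7,"ty": -1.3,"tz": 77,"wx": 0,"wy": 0,"wz": 0},
    {"tx": 1.7,"ty": -1.3,"tz": 85,"wx": 0,"wy": 0,"wz": 0},
    {"tx": 1.7,"ty": -1.3,"tz": 90,"wx": 0,"wy": 0,"wz": 0},
    {"tx": 1.7,"ty": -1.3,"tz": 91,"wx": 0,"wy": 0,"wz": 0},
    {"tx": 1.7,"ty": -1.3,"tz": 91,"wx": 0,"wy": 0,"wz": 0},
    {"tx": 1.7,"ty": -1.3,"tz": 91,"wx": 0,"wy": 0,"wz": 0},
  ],
)

```text
time_s: 27.37
eef_pos: [445.9, -169.5, 71.4]
tcp_rot: [[0.829, 0.559, -0.001], [0.559, -0.829, 0.0], [-0.001, -0.001, -1.0]]
ft_force: [-0.0, 0.3, -0.2]
gripper_width: 0.699
```

>>> arm_command(
  hand=0,
  increments=[
    {"tx": 0,"ty": 0,"tz": 0,"wx": 0,"wy": 0,"wz": 0},
    {"tx": 0,"ty": 0,"tz": 0,"wx": 0,"wy": 0,"wz": 0},
    {"tx": 0,"ty": 0,"tz": 0,"wx": 0,"wy": 0,"wz": 0},
    {"tx": 0,"ty": 0,"tz": 0,"wx": 0,"wy": 0,"wz": 0},
    {"tx": 0,"ty": 0,"tz": 0,"wx": 0,"wy": 0,"wz": 0},
    {"tx": 0,"ty": 0,"tz": 0,"wx": 0,"wy": 0,"wz": 0},
    {"tx": 0,"ty": 0,"tz": 0,"wx": 0,"wy": 0,"wz": 0},
    {"tx": 0,"ty": 0,"tz": 0,"wx": 0,"wy": 0,"wz": 0},
    {"tx": 0,"ty": 0,"tz": 0,"wx": 0,"wy": 0,"wz": 0},
    {"tx": 0,"ty": 0,"tz": 0,"wx": 0,"wy": 0,"wz": 0},
  ],
)

```text
time_s: 28.2
eef_pos: [446.9, -170.2, 72.1]
tcp_rot: [[0.829, 0.559, 0.001], [0.559, -0.829, -0.001], [0.0, 0.001, -1.0]]
ft_force: [0.7, -1.5, 5.8]
gripper_width: 0.324
```

```bash
python3 -c "
from h import *
st();inc(446,184,231,0.6)"
```

```text
28.2 [ 446.9 -170.2   72.1] yaw 0.593 F [ 0.7 -1.5  5.8] w 0.324 q [-0.51  0.35  1.91 -0.    0.88  0.47]
inc (446, 184, 231, 0.6) [ 197.3 -294.  -159.3] [ 0.001 -0.    -0.007]
```

Gripped the knob. Lift 150, then carry.

>>> arm_command(
  increments=[
    {"tx": 0,"ty": 0,"tz": -25,"wx": 0,"wy": 0,"wz": 0},
    {"tx": 0,"ty": 0,"tz": -60,"wx": 0,"wy": 0,"wz": 0},
    {"tx": 0,"ty": 0,"tz": -95,"wx": 0,"wy": 0,"wz": 0},
    {"tx": 0,"ty": 0,"tz": -130,"wx": 0,"wy": 0,"wz": 0},
    {"tx": 5,"ty": -8,"tz": -148,"wx": 0,"wy": 0,"wz": 0},
    {"tx": 20,"ty": -30,"tz": -150,"wx": 0,"wy": 0,"wz": 0},
    {"tx": 40,"ty": -60,"tz": -150,"wx": 0,"wy": 0,"wz": 0},
    {"tx": 60,"ty": -90,"tz": -150,"wx": 0,"wy": 0,"wz": 0},
    {"tx": 80,"ty": -119,"tz": -150,"wx": 0,"wy": 0,"wz": 0},
    {"tx": 100,"ty": -149,"tz": -150,"wx": 0,"wy": 0,"wz": 0},
  ],
)

```text
time_s: 29.03
eef_pos: [445.0, 11.0, 221.3]
tcp_rot: [[0.83, 0.558, -0.001], [0.558, -0.83, -0.001], [-0.001, 0.0, -1.0]]
ft_force: [0.7, -0.1, -2.6]
gripper_width: 0.32
```

```bash
python3 -c "
from h import *
st();inc(446,184,222,0.6)"
```

```text
29.03 [445.   11.  221.3] yaw 0.592 F [ 0.7 -0.1 -2.6] w 0.32 q [-0.13  0.11  1.79 -0.    1.24  0.85]
inc (446, 184, 222, 0.6) [  97.4 -142.9   -0.8] [ 0.     0.001 -0.008]
```

>>> arm_command(
  increments=[
    {"tx": 18,"ty": -27,"tz": 0,"wx": 0,"wy": 0,"wz": 0},
    {"tx": 37,"ty": -54,"tz": 0,"wx": 0,"wy": 0,"wz": 0},
    {"tx": 56,"ty": -82,"tz": 0,"wx": 0,"wy": 0,"wz": 0},
    {"tx": 75,"ty": -110,"tz": 0,"wx": 0,"wy": 0,"wz": 0},
    {"tx": 89,"ty": -131,"tz": 0,"wx": 0,"wy": 0,"wz": 0},
    {"tx": 96,"ty": -141,"tz": 0,"wx": 0,"wy": 0,"wz": 0},
    {"tx": 97.4,"ty": -142.9,"tz": 10,"wx": 0,"wy": 0,"wz": 0},
    {"tx": 97.4,"ty": -142.9,"tz": 15,"wx": 0,"wy": 0,"wz": 0},
    {"tx": 97.4,"ty": -142.9,"tz": 15,"wx": 0,"wy": 0,"wz": 0},
    {"tx": 97.4,"ty": -142.9,"tz": 15,"wx": 0,"wy": 0,"wz": 0},
  ],
)

```text
time_s: 29.87
eef_pos: [445.1, 182.5, 205.2]
tcp_rot: [[0.83, 0.557, -0.003], [0.557, -0.83, -0.002], [-0.004, -0.0, -1.0]]
ft_force: [-0.4, 0.2, -2.5]
gripper_width: 0.323
```

```bash
python3 -c "
from h import *
st();p,d=grab('scene');W=world('scene',d)
cv2.imwrite('pics/c6.png',p[60:360,150:480,::-1])
inc(446,184,79,0.593)"
```

```text
29.87 [445.1 182.5 205.2] yaw 0.591 F [-0.4  0.2 -2.5] w 0.323 q [ 0.25  0.18  1.75 -0.    1.22  1.23]
inc (446, 184, 79, 0.593) [  1.4  -0.9 126.7] [-0.     0.003 -0.002]
```

View pics/c6.png

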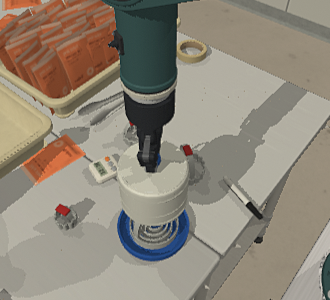

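The cover hangs level and centred above the nest. Lowering it.

>>> arm_command(
  increments=[
    {"tx": 1.4,"ty": -0.9,"tz": 12,"wx": 0,"wy": 0.003,"wz": 0},
    {"tx": 1.4,"ty": -0.9,"tz": 28,"wx": 0,"wy": 0.003,"wz": 0},
    {"tx": 1.4,"ty": -0.9,"tz": 46,"wx": 0,"wy": 0.003,"wz": 0},
    {"tx": 1.4,"ty": -0.9,"tz": 64,"wx": 0,"wy": 0.003,"wz": 0},
    {"tx": 1.4,"ty": -0.9,"tz": 82,"wx": 0,"wy": 0.003,"wz": 0},
    {"tx": 1.4,"ty": -0.9,"tz": 98,"wx": 0,"wy": 0.003,"wz": 0},
    {"tx": 1.4,"ty": -0.9,"tz": 111,"wx": 0,"wy": 0.003,"wz": 0},
    {"tx": 1.4,"ty": -0.9,"tz": 120,"wx": 0,"wy": 0.003,"wz": 0},
    {"tx": 1.4,"ty": -0.9,"tz": 125,"wx": 0,"wy": 0.003,"wz": 0},
    {"tx": 1.4,"ty": -0.9,"tz": 126,"wx": 0,"wy": 0.003,"wz": 0},
  ],
)

```text
time_s: 30.75
eef_pos: [445.9, 183.3, 79.2]
tcp_rot: [[0.831, 0.556, -0.001], [0.556, -0.831, 0.0], [-0.0, -0.0, -1.0]]
ft_force: [0.1, -0.5, -2.0]
gripper_width: 0.325
```

```bash
python3 -c "
from h import *
st()"
```

```text
30.75 [445.9 183.3  79.2] yaw 0.59 F [ 0.1 -0.5 -2. ] w 0.325 q [0.25 0.35 1.89 0.   0.9  1.23]
```

>>> arm_command(
  hand=70,
  increments=[
    {"tx": 0,"ty": 0,"tz": 1,"wx": 0,"wy": 0,"wz": 0},
    {"tx": 0,"ty": 0,"tz": 1,"wx": 0,"wy": 0,"wz": 0},
    {"tx": 0,"ty": 0,"tz": 1,"wx": 0,"wy": 0,"wz": 0},
    {"tx": 0,"ty": 0,"tz": 0,"wx": 0,"wy": 0,"wz": 0},
    {"tx": 0,"ty": 0,"tz": 0,"wx": 0,"wy": 0,"wz": 0},
    {"tx": 0,"ty": 0,"tz": -10,"wx": 0,"wy": 0,"wz": 0},
    {"tx": 0,"ty": 0,"tz": -35,"wx": 0,"wy": 0,"wz": 0},
    {"tx": 0,"ty": 0,"tz": -70,"wx": 0,"wy": 0,"wz": 0},
    {"tx": 0,"ty": 0,"tz": -95,"wx": 0,"wy": 0,"wz": 0},
    {"tx": 0,"ty": 0,"tz": -110,"wx": 0,"wy": 0,"wz": 0},
  ],
)

```text
time_s: 31.58
eef_pos: [447.6, 183.9, 192.5]
tcp_rot: [[0.831, 0.556, 0.004], [0.556, -0.831, 0.001], [0.004, 0.001, -1.0]]
ft_force: [0.7, 0.9, -0.5]
gripper_width: 0.7
```

>>> arm_command(
  increments=[
    {"tx": 0,"ty": 0,"tz": -10,"wx": 0,"wy": 0,"wz": 0},
    {"tx": 0,"ty": 0,"tz": -10,"wx": 0,"wy": 0,"wz": 0},
    {"tx": 0,"ty": 0,"tz": -10,"wx": 0,"wy": 0,"wz": 0},
    {"tx": 0,"ty": 0,"tz": -10,"wx": 0,"wy": 0,"wz": 0},
    {"tx": 0,"ty": 0,"tz": -10,"wx": 0,"wy": 0,"wz": 0},
    {"tx": 0,"ty": 0,"tz": -10,"wx": 0,"wy": 0,"wz": 0},
    {"tx": 0,"ty": 0,"tz": -10,"wx": 0,"wy": 0,"wz": 0},
    {"tx": 0,"ty": 0,"tz": -10,"wx": 0,"wy": 0,"wz": 0},
    {"tx": 0,"ty": 0,"tz": -10,"wx": 0,"wy": 0,"wz": 0},
    {"tx": 0,"ty": 0,"tz": -10,"wx": 0,"wy": 0,"wz": 0},
  ],
)

```text
time_s: 32.42
eef_pos: [447.5, 183.8, 202.4]
tcp_rot: [[0.831, 0.556, 0.004], [0.556, -0.831, 0.001], [0.004, 0.001, -1.0]]
ft_force: [0.7, 0.0, -0.0]
gripper_width: 0.704
```

```bash
python3 -c "
from h import *
st();p,d=grab('scene');W=world('scene',d)
for b in blobs('scene',p,d):print(*b)
hsv=cv2.cvtColor(p,cv2.COLOR_RGB2HSV)
m=(np.hypot(W[...,0]-446,W[...,1]-184)<80)&(abs(W[...,2]-106)<6)&(hsv[...,1]<60);T=W[m]
print('cover top',len(T),cv2.minEnclosingCircle(T[:,:2].astype(np.float32)),np.linalg.lstsq(np.c_[T[:,:2]-[446,184],np.ones(len(T))],T[:,2],rcond=None)[0])
cv2.imwrite('pics/c7.png',p[60:360,150:480,::-1])"
```

```text
32.42 [447.5 183.8 202.4] yaw 0.59 F [ 0.7  0.  -0. ] w 0.704 q [0.25 0.18 1.75 0.   1.2  1.23]
blue 158 [303 258] [444.2 184.4] 129.1 [444.  183.6 127.6] [26. 28.] -0.87 -0.48
blue 605 [300 303] [429.9 205.3] 20.0 [419.4 218.5  18.9] [157. 108.] 0.67 0.64
red 72 [337 210] [487.6   8.7] 84.0 [487.1   9.2  82.7] [18. 30.] -0.54 -0.62
red 102 [212 270] [609.5 296. ] 52.3 [609.  296.4  50.8] [30. 18.] 0.15 0.2
cover top 2508 ((444.5948181152344, 183.3331756591797), 65.2586898803711) [ 3.92446164e-03 -5.35765131e-03  1.04787662e+02]
```

View pics/c7.png

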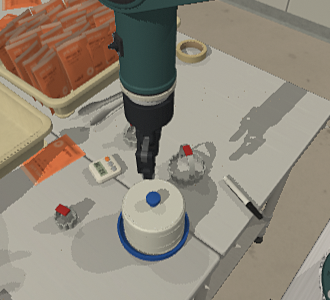

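The cover stands level inside the rim. Its top measures z 105 against 98.8 on the table with the same camera, so it is on the 6 mm floor. It is centred within about 2 mm, and the gripper is clear. The 50 and 94 mm fluted cutters haven't moved. The 72 is hidden behind the arm, and nothing came near it.

```bash
python3 -c "
from h import *
print(env.sign_off())"
```

```text
the job is handed in; nothing more can be done
None
```

The four plain cutters are nested on the base, smallest to largest, and the white cover stands over them inside the rim. I handed the job in at about 32 s of robot time; sign-off reports no verdict.

**Last checks:**
- **Nest:** after the 106 mm cutter went in, the picture showed all four standing concentric. Grip-top heights for the 62, 84 and 106 mm cutters matched them standing on the base's floor.
- **Cover:** it is level to within about 0.01 rad. Its top is 6 mm higher than when it stood on the table, so it rests on the floor. It is about 2 mm off the base's centre.
- **Gripper:** it ended clear of everything.
- **Fluted cutters:** the 50 and 94 mm ones had not moved. The 72 mm one was behind the arm in the final view, so it was not re-measured there. The arm worked only at carrying height near it.

**What disagreed:** the reported TCP height was about 33 mm lower than the real fingertips. The first try at the 40 mm cutter therefore closed above its grip without touching it. I measured the offset with the camera depth and corrected for it in every later grasp and placing. One early move call was also refused because its rows left out the zero values.

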